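Change the cartridges of a triple filter head

ROBOT

A 7-joint arm with a two-finger parallel gripper is mounted at the origin on the work surface. World frame = base frame: x ahead of the robot, y to its left, z up, the work surface at z = 0. Lengths are in m, angles in rad, forces in N, time in s.
With the tool pointing down it reaches from about 0.4 to 0.875 m from the base axis. Payload 19.3 kg.
Tool frame: the origin (TCP) lies between the finger pads; the fingertips stand bot.tcp_to_tips ahead of it and the grasp point (between the pads) is the TCP (bot.tcp_to_tips is the distance from the TCP to the fingertips, in m); z points along the fingers, y is the line along which they close (so a half turn about z gives the same grasp; the last joint's range is limited). The gripper opens to 85 mm and grips with 20 to 120 N. Pads are 22 mm wide; open, the fingers measure 114 mm over their backs; the gripper's body (76 mm by 85 mm) begins 54 mm behind the grasp point. The pads swing forward as they close: fully open they stand 13 mm farther back than shut.
Start: joints at [-1.334, 0.521, -0.036, 1.599, 0.021, 1.021, -0.113], TCP at [0.189, 0.596, 0.25] pointing down, gripper open.
Joint ranges: [-2.91, 2.91], [-0.3, 2.13], [-1.5, 1.42], [0.17, 2.43], [-1.26, 4.41], [0.16, 1.93], [-2.52, 2.52]. Speed limits (rad/s): [1.89, 1.89, 2.39, 2.39, 3.01, 3.01, 3.01].

INTERFACE

Orientations are given as [roll, pitch, yaw] about the fixed x, y, z axes, in that order (R = Rz(yaw) Ry(pitch) Rx(roll)).
In Python, from workcell import telemetry, grab_frame, bot gives the robot as it stands. The module is installed in compiled form; this text tells all that it offers.
- The arm moves only by the shell command python3 -m crank 'ROWS' [FORCE]. ROWS is text: rows parted by semicolons, each of 7 numbers parted by spaces: the finger opening in m, from 0 to 0.0854, then the shift along the tool's x, y, z in m, then the turn, a rotation vector about the tool's x, y, z in degrees. A call has exactly 8 rows; each row shifts and turns the commanded pose from where the row before left it, along the tool's axes as they then stand; what a row does not reach is not made up. A row lasts 1/12 s, in which the tool goes at most 41.7 mm and 7.16 degrees, less where a joint would pass 70% of its speed; a pose out of reach is approached as far as the arm can. A call with a gripper value outside its range is refused whole. The fingers move at their own pace and stop on an object; FORCE is the grip in N (left out, the last holds). Time passes only in rows, so rows that do not move let the fingers close, or fill a call up. It gives the time, the measured TCP pose, the force, the opening and the grip force at its end, in the units of the state.
- telemetry.observe(): the state, without advancing time (a new reading comes with each control period).
- grab_frame(name): name is "scene" or "top" or "wrist"; returns a dict with "pixels" (384x512x3 uint8, red, green, blue), "depth" (384x512 float32, m along the optical axis (not along the pixel's ray), 0 where there is no reading), "vertical_fov" (degrees; the focal length in pixels is half the picture's height over the tangent of half this angle, whatever the lens; pixels are square), "cx", "cy" (the principal point, pixels), "R" (3x3) and "t" (3): a world point X has camera coordinates R X + t; the wrist camera has in their place "hand_eye" (4x4, takes a point from camera to tool coordinates, whose origin is the TCP and whose axes are the flange's). Camera axes: x right, y down, z forward; pixel columns grow to the right and rows downward; lengths in m; the calibration is good to about 2 mm. A picture is of the moment at which its call begins: read the wrist's pose just before it.
- bot.job_done(): hands the job in; it is judged then, once.
The state is a dict: "clock": time; "qpos": joint angles; "qd": joint speeds; "joint_efforts": joint torques, N m; "position": TCP position; "tool_rot": TCP orientation; "force": force on the tool from outside, world axes, zero at the start; "moment": the same for the moment, N m; "grip_width": finger opening in m; "finger_force": force on a finger pad.
Only numpy, scipy, OpenCV 4.12 (cv2) and the standard library are available. Lean on these libraries where they do the work, as an engineer would, in place of code of your own. Each camera call takes 0.05 s, during which the arm holds its last target. There are 200 camera calls.

TASK

Change the filter cartridges of the three-socket filter head on the bench: press down each used cartridge still in the head, turn it a quarter turn anticlockwise to free it, lift it out and put it in the steel used-parts crate. Lift the three fresh cartridges up over the shelf's front rail and fit one in each socket, pushing it down against the spring and twisting it a quarter turn clockwise until it rises into its locking notch. Leave the bottle, the pulley and the carton where they are.

Things in the scene. Friction and masses are not known exactly. Their poses are not given: they have to be found in the camera images.
- rack: Fixed grey shelf, blue corner posts; front faces its -x. Origin: centre of its footprint on the bench. Deck 170 mm deep (x), 400 mm wide (y), its top 60 mm above the bench. Steel rails, dia 10 mm, run round all four sides, tops 45 mm above the deck; posts end 110 mm above the bench. Open above. Cartridges stand about 115 mm apart along y, bars at any angle.
- head: Fixed aluminium filter head, 112 (x) by 350 mm (y), three upward sockets 120 mm apart along y. Origin: centre of footprint on the bench. Socket lip: outer dia 101 mm, top 85 mm above the bench, bore 54 mm, two 16 mm wide slots along +x and -x: a cartridge enters with bar and pins along x. Unlocked, it turns only clockwise seen from above, a quarter turn to a stop, bar then along y.
- socket0 (a point): On the axis of the head's +y end socket, at the underside of a locked cartridge, 59 mm above the bench. A sprung plate meets an entering cartridge 3 mm above this height (4 N there, +0.5 N per mm; a cartridge weighs 3 N) and bottoms hard 9 mm below it. Pins pass under the lip from 4.5 mm below it. At the end of the turn the spring lifts the pins 4 to 9 mm into notches.
- socket1 (a point): The same point of the middle socket; all sockets alike, axes as the head's. To unlock: press the cartridge down 5 to 9 mm, turn it a quarter turn anticlockwise to the stop, lift; to lock: bar along x, lower, press 5 to 9 mm below this height, turn clockwise to the stop, let it rise.
- socket2 (a point): The same point of the socket at the head's -y end.
- fresh0: Fresh, starts on the shelf: white cartridge 130 mm tall, 0.3 kg; origin: centre of underside, z up. Neck dia 50 mm to 37 mm up (flat foot dia 45); two steel pins dia 9 mm, 14 mm up, stick out along +x and -x to 35 mm from the axis; can dia 76 mm to 97 mm; cap to 100 mm; black grip bar from 100 to 130 mm, 60 mm long along x (in line with the pins), 22 mm thick.
- fresh1: Fresh, starts on the shelf: white cartridge 130 mm tall, 0.3 kg; origin: centre of underside, z up. Neck dia 50 mm to 37 mm up (flat foot dia 45); two steel pins dia 9 mm, 14 mm up, stick out along +x and -x to 35 mm from the axis; can dia 76 mm to 97 mm; cap to 100 mm; black grip bar from 100 to 130 mm, 60 mm long along x (in line with the pins), 22 mm thick.
- fresh2: Fresh, starts on the shelf: white cartridge 130 mm tall, 0.3 kg; origin: centre of underside, z up. Neck dia 50 mm to 37 mm up (flat foot dia 45); two steel pins dia 9 mm, 14 mm up, stick out along +x and -x to 35 mm from the axis; can dia 76 mm to 97 mm; cap to 100 mm; black grip bar from 100 to 130 mm, 60 mm long along x (in line with the pins), 22 mm thick.
- used0: Used, starts locked in socket0, may be absent: white cartridge 130 mm tall, 0.3 kg; origin: centre of underside, z up. Neck dia 50 mm to 37 mm up (flat foot dia 45); two steel pins dia 9 mm, 14 mm up, stick out along +x and -x to 35 mm from the axis; can dia 76 mm to 97 mm; cap to 100 mm; black grip bar from 100 to 130 mm, 60 mm long along x (in line with the pins), 22 mm thick.
- used1: Used, starts locked in socket1, may be absent: white cartridge 130 mm tall, 0.3 kg; origin: centre of underside, z up. Neck dia 50 mm to 37 mm up (flat foot dia 45); two steel pins dia 9 mm, 14 mm up, stick out along +x and -x to 35 mm from the axis; can dia 76 mm to 97 mm; cap to 100 mm; black grip bar from 100 to 130 mm, 60 mm long along x (in line with the pins), 22 mm thick.
- used2: Used, starts locked in socket2, may be absent: white cartridge 130 mm tall, 0.3 kg; origin: centre of underside, z up. Neck dia 50 mm to 37 mm up (flat foot dia 45); two steel pins dia 9 mm, 14 mm up, stick out along +x and -x to 35 mm from the axis; can dia 76 mm to 97 mm; cap to 100 mm; black grip bar from 100 to 130 mm, 60 mm long along x (in line with the pins), 22 mm thick.
- tray: Used-parts crate: loose open steel box 200 by 200 mm, walls 4 mm thick and 70 mm high, floor 4 mm thick, 1.5 kg. Origin: centre of its underside, axes along its sides. Empty at the start; room for four cartridges standing two by two.
- oil: bystander, leave alone: grey oil bottle, diameter 72 mm, 190 mm tall. Origin: centre of its underside.
- pulley: bystander, leave alone: steel belt pulley lying flat, diameter 100 mm, 40 mm high. Origin: centre of its underside.
- carton: bystander, leave alone: cardboard carton 130 x 100 x 70 mm. Origin: centre of its underside.
Things that resemble listed ones, but are neither listed nor needed, are in the scene too. What is shaped like the used1 but pink is not meant.

How it is judged:
At the end, for the whole second after the job is handed in: Each fresh cartridge is locked in a socket: axis within 6 mm, locked height within 2.5 mm, bar within 0.25 rad of the line of the sockets, upright within 0.1 rad. The underside of every used cartridge lies inside the crate, at most 60 mm above the crate's underside (((horizontal distance between fresh0 and socket0 below 0.006 m and z of fresh0 in the frame of socket0 between -0.0025 and 0.0025 m and angle between the x axis of fresh0 and the y axis of head, either way round below 0.25 rad and angle between fresh0's own z axis and vertical below 0.1 rad) or (horizontal distance between fresh0 and socket1 below 0.006 m and z of fresh0 in the frame of socket1 between -0.0025 and 0.0025 m and angle between the x axis of fresh0 and the y axis of head, either way round below 0.25 rad and angle between fresh0's own z axis and vertical below 0.1 rad) or (horizontal distance between fresh0 and socket2 below 0.006 m and z of fresh0 in the frame of socket2 between -0.0025 and 0.0025 m and angle between the x axis of fresh0 and the y axis of head, either way round below 0.25 rad and angle between fresh0's own z axis and vertical below 0.1 rad)) and ((horizontal distance between fresh1 and socket0 below 0.006 m and z of fresh1 in the frame of socket0 between -0.0025 and 0.0025 m and angle between the x axis of fresh1 and the y axis of head, either way round below 0.25 rad and angle between fresh1's own z axis and vertical below 0.1 rad) or (horizontal distance between fresh1 and socket1 below 0.006 m and z of fresh1 in the frame of socket1 between -0.0025 and 0.0025 m and angle between the x axis of fresh1 and the y axis of head, either way round below 0.25 rad and angle between fresh1's own z axis and vertical below 0.1 rad) or (horizontal distance between fresh1 and socket2 below 0.006 m and z of fresh1 in the frame of socket2 between -0.0025 and 0.0025 m and angle between the x axis of fresh1 and the y axis of head, either way round below 0.25 rad and angle between fresh1's own z axis and vertical below 0.1 rad)) and ((horizontal distance between fresh2 and socket0 below 0.006 m and z of fresh2 in the frame of socket0 between -0.0025 and 0.0025 m and angle between the x axis of fresh2 and the y axis of head, either way round below 0.25 rad and angle between fresh2's own z axis and vertical below 0.1 rad) or (horizontal distance between fresh2 and socket1 below 0.006 m and z of fresh2 in the frame of socket1 between -0.0025 and 0.0025 m and angle between the x axis of fresh2 and the y axis of head, either way round below 0.25 rad and angle between fresh2's own z axis and vertical below 0.1 rad) or (horizontal distance between fresh2 and socket2 below 0.006 m and z of fresh2 in the frame of socket2 between -0.0025 and 0.0025 m and angle between the x axis of fresh2 and the y axis of head, either way round below 0.25 rad and angle between fresh2's own z axis and vertical below 0.1 rad)) and x of used0 in the frame of tray between -0.097 and 0.097 m and y of used0 in the frame of tray between -0.097 and 0.097 m and z of each of used0, used1, used2 in the frame of tray below 0.06 m and x of used1 in the frame of tray between -0.097 and 0.097 m and y of used1 in the frame of tray between -0.097 and 0.097 m and x of used2 in the frame of tray between -0.097 and 0.097 m and y of used2 in the frame of tray between -0.097 and 0.097 m); the robot touches nothing.
It fails at once if the oil is moved more than 30 mm (distance of oil from where it was at the start of the episode above 0.03 m).
It fails at once if the pulley is moved more than 30 mm (distance of pulley from where it was at the start of the episode above 0.03 m).
It fails at once if the carton is moved more than 30 mm (distance of carton from where it was at the start of the episode above 0.03 m).
Of used0, used1, used2 only 2 to 3 are there at a start; the rules pass over those that are not, and their reading is None.
At some moment in a run one of tray may be knocked a few centimetres aside while the robot is not near it.
It also fails if it takes over 210 s, if anything falls off the work surface, if the arm or the gripper's body presses on something with over 40 N, if the wrist force passes 120 N, or if a joint passes its speed limit or range.

## Working session

There is one attempt and no reset: what is moved stays moved. The work goes in short steps, Python scripts to look and compute and a shell command to move; the robot and the scene stay as the last step left them, time stands still between calls to the robot, and variables do not carry over. Pictures are saved under pics/ and viewed, at most 14 in all, crops included, and the job is handed in when it is done.

```bash
mkdir -p pics; cat > h.py <<'E'
import numpy as np, cv2
from workcell import telemetry, grab_frame, bot
from scipy.spatial.transform import Rotation as Ro
def cam(n):
    s=telemetry.observe(); f=grab_frame(n); f['f']=192/np.tan(np.radians(f['vertical_fov'])/2)
    if 'R' in f: f['Rw']=np.array(f['R']).T; f['o']=-f['Rw']@np.array(f['t'])
    else:
        T=np.array(f['hand_eye']); Rt=Ro.from_euler('xyz',s['tool_rot']).as_matrix()
        f['Rw']=Rt@T[:3,:3]; f['o']=Rt@T[:3,3]+np.array(s['position'])
    return f
def ray(f,u,v): return f['Rw']@np.array([(u-f['cx'])/f['f'],(v-f['cy'])/f['f'],1.])
def onz(f,u,v,z):
    d=ray(f,u,v); return f['o']+d*(z-f['o'][2])/d[2]
def cloud(f):
    v,u=np.mgrid[:384,:512]; d=f['depth']
    P=np.stack([(u-f['cx'])/f['f']*d,(v-f['cy'])/f['f']*d,d],-1)@f['Rw'].T+f['o']; P[d==0]=np.nan
    return P
def save(n,im): cv2.imwrite('pics/'+n,cv2.cvtColor(im,cv2.COLOR_RGB2BGR))
E
python3 - <<'E'
from h import *
print(telemetry.observe(), bot.tcp_to_tips)
for n in ('top','scene'):
    f=cam(n); np.save(n+'.npy',f,allow_pickle=True); save(n+'.png',cv2.resize(f['pixels'],(800,600))); print(n,f['o'],f['f'],f['Rw'][:,2])
E
```

```text
{'clock': 0.0, 'qpos': array([-1.33415405,  0.52202491, -0.03634424,  1.59997219,  0.02120712,
        1.02109701, -0.11281315]), 'qd': array([ 0.00066768,  0.0002228 ,  0.00154834, -0.00131469,  0.00065696,
       -0.00142469, -0.00214773]), 'joint_efforts': array([ 1.68061797e-03, -9.27089810e+01,  1.98043115e+00, -3.69948828e+01,
        1.77950808e-02,  7.96183886e-03,  1.91962278e-05]), 'position': array([0.18871554, 0.59551346, 0.24973157]), 'tool_rot': array([-3.14047905e+00,  7.64710757e-05,  2.83474498e+00]), 'force': array([-0.52674007,  0.16721126, -0.68763846]), 'moment': array([ 0.00425786,  0.010888  , -0.02406806]), 'finger_force': 0.0, 'grip_width': 0.08545903476493583} 0.019
top [ 0.40532798 -0.01703663  1.03923358] 350.5220837612034 [ 0.12990124  0.03657689 -0.99085206]
scene [1.30358366 0.42934474 0.73613157] 450.0527432994054 [-0.70186043 -0.37852395 -0.60341658]
```

View pics/top.png

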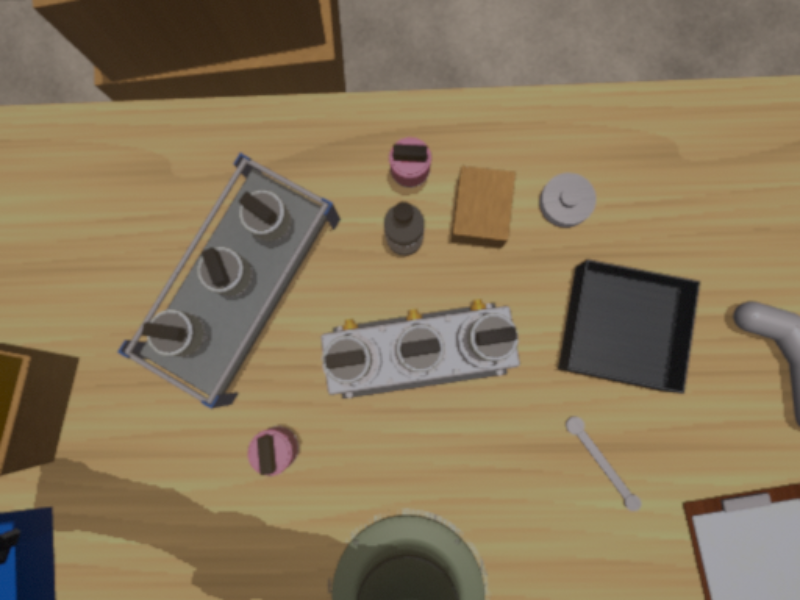

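View pics/scene.png

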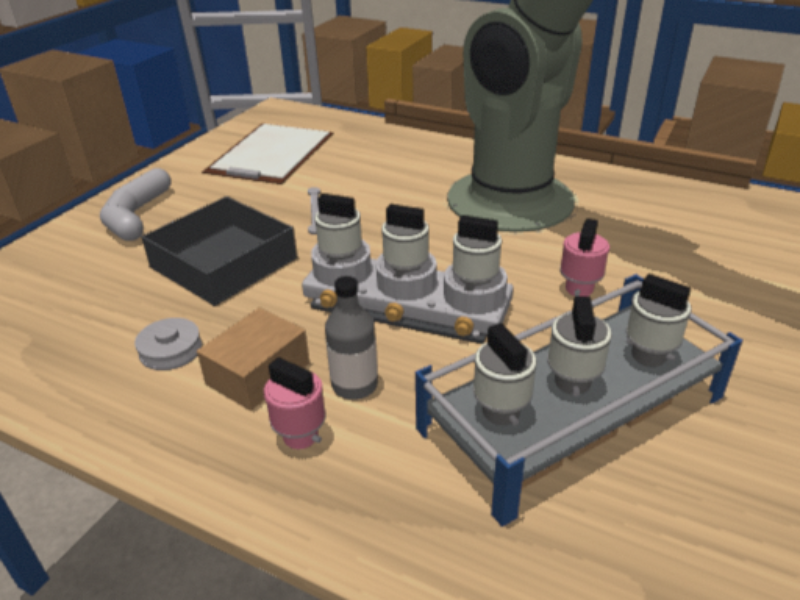

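Top view (800×600 px): candidates for white cartridges are the fresh ones on the shelf at (163,331), (218,268) and (262,210), and the used ones in the head at (347,358), (420,347) and (494,337). The lookalikes are pink, at (268,452) and (410,155), and I exclude them. The crate is at (630,325), bottle (404,228), carton (484,205), pulley (568,200).

```bash
cat > meas.py <<'E'
from h import *
def bars(f,zlo=.165,zhi=.205,ztop=.189):
    P=cloud(f); m=((f['pixels'].max(-1)<85)&(P[...,2]>zlo)&(P[...,2]<zhi)).astype(np.uint8)
    n,l,s,c=cv2.connectedComponentsWithStats(m); out=[]
    for i in range(1,n):
        if s[i,4]<60: continue
        v,u=np.where(l==i); Q=P[v,u]; t=Q[Q[:,2]>np.median(Q[:,2])-.008]
        zt=np.percentile(t[:,2],60)
        W=np.array([onz(f,a,b,zt)[:2] for a,b in zip(u,v) if abs(P[b,a,2]-zt)<.008])
        r=cv2.minAreaRect((W*1000).astype(np.float32)); b=cv2.boxPoints(r); e=[b[1]-b[0],b[2]-b[1]]; d=max(e,key=np.linalg.norm)
        out.append((u.mean(),v.mean(),*(np.array(r[0])/1000),zt,max(r[1]),min(r[1]),np.degrees(np.arctan2(d[1],d[0]))%180))
    return out
E
python3 - <<'E'
from meas import *
np.set_printoptions(precision=4,suppress=True)
for n in ('top','scene'):
    f=np.load(n+'.npy',allow_pickle=True).item(); P=cloud(f)
    print(n,'table z',np.nanmedian(P[250:280,60:90,2]) if n=='top' else '')
    for b in bars(f): print(np.round(b,3), 'r',round(np.hypot(b[2],b[3]),3))
    # crate
    z=P[...,2]; px=f['pixels']; m=((px.max(-1)<75)&(z<.09)).astype(np.uint8)
    if n=='top': m[:, :340]=0; m[:150]=0;m[270:]=0
    k,l,s,c=cv2.connectedComponentsWithStats(m); i=1+s[1:,4].argmax(); v,u=np.where(l==i); Q=P[v,u]; Q=Q[(Q[:,2]>.062)&(Q[:,2]<.08)]
    r=cv2.minAreaRect((Q[:,:2]*1000).astype(np.float32)); print('crate',c[i],len(Q),r,np.median(Q[:,2]))
f=np.load('top.npy',allow_pickle=True).item();P=cloud(f)
for nm,(u,v) in dict(oil=(404,213),carton=(484,200),pulley=(568,190),pinkL=(268,452),pinkT=(410,155),rackNW=(243,158),rackNE=(330,210),rackSW=(127,348),rackSE=(215,398)).items(): print(nm,P[int(v*.64),int(u*.64)])
save('crop.png',cv2.resize(f['pixels'][80:270,60:350],(800,524)))
E
```

```text
top table z -0.0008934702292309193
[165.065 132.687   0.664   0.226   0.19   61.243  20.925  52.993] r 0.702
[258.156 135.719   0.648  -0.011   0.19   29.972  28.195  88.334] r 0.648
[137.83  170.486   0.569   0.293   0.189  60.568  23.27   22.046] r 0.64
[104.66  211.672   0.466   0.375   0.189  61.993  21.449  80.83 ] r 0.598
[317.211 214.628   0.448  -0.15    0.189  57.26   20.926  97.594] r 0.472
[268.732 222.059   0.433  -0.032   0.189  57.218  20.704  96.981] r 0.434
[220.567 229.462   0.417   0.085   0.189  57.793  20.432  96.982] r 0.426
[  2.439 238.968   0.4     0.632   0.177  69.609  18.014   4.335] r 0.748
[264.922 375.981   0.083  -0.012   0.195 105.557  11.023  78.47 ] r 0.084
crate [402.3992 208.4352] 408 ((467.75518798828125, -406.8673400878906), (199.1976776123047, 197.1789093017578), 77.0036849975586) 0.06820564487628883
scene table z 
[ 35.105  12.394  -0.2    -1.554   0.175 476.606 148.706 179.783] r 1.566
[483.004   2.574  -1.109   0.31    0.171 350.768 122.896 111.9  ] r 1.152
[329.638  83.298   0.054   0.022   0.194 175.788  99.048 114.061] r 0.058
[214.9   130
[... 226 characters left out ...]
  0.653  -0.005   0.191  40.989  29.706  30.218] r 0.653
[425.077 186.155   0.474   0.381   0.189  60.573  30.062  80.469] r 0.608
[373.205 203.301   0.574   0.299   0.191  65.525  22.616  23.598] r 0.647
[324.158 221.284   0.67    0.231   0.19   66.152  25.399  50.113] r 0.709
crate [140.5872 159.328 ] 466 ((466.666015625, -403.2060546875), (205.10984802246094, 201.57891845703125), 76.35475158691406) 0.0662392208245422
oil [ 0.6463 -0.0105  0.1898]
carton [ 0.6995 -0.1546  0.0697]
pulley [ 0.7253 -0.3165  0.038 ]
pinkL [0.2695 0.2202 0.1288]
pinkT [ 0.7673 -0.0231  0.1261]
rackNW [0.7838 0.2801 0.0959]
rackNE [0.681  0.12   0.1015]
rackSW [0.4458 0.4801 0.0937]
rackSE [0.3574 0.3196 0.1021]
```

View pics/crop.png

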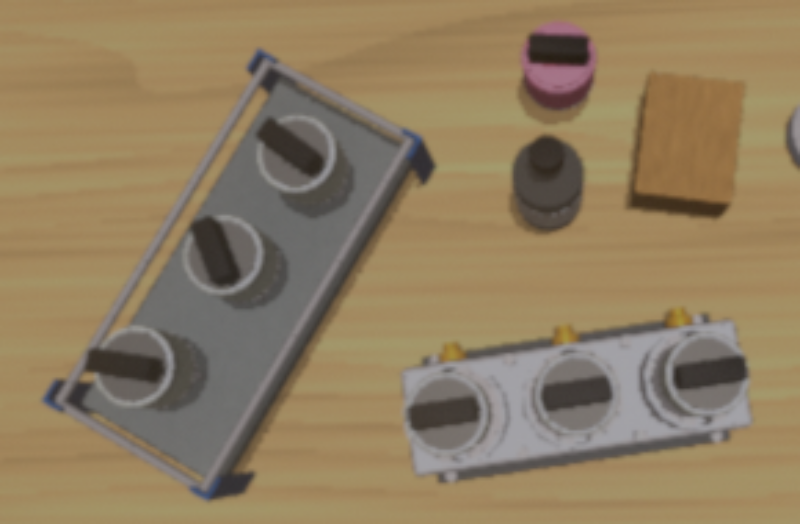

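All six white bars read about 0.189–0.190 m high, as expected, and the crop confirms the choice. The crate rim also fits, at about 0.068 m and 200 mm square. I'll write a helper that works out offsets and make the first move.

```bash
cat > plan.py <<'E'
# usage: plan.py x y z yaw_deg [N rows] -> per-row tool shift (m) and turn (deg); pairs of extra waypoints via repeated 5-tuples
import sys
from h import *
a=list(map(float,sys.argv[1:])); s=telemetry.observe()
p=np.array(s['position']); y=np.degrees(s['tool_rot'][2])
print('now',np.round(p,4),round(y,1)%360,'q',np.round(s['qpos'],2),'t',round(s['clock'],1),'F',np.round(s['force'],1),'w',round(s['grip_width'],4))
for i in range(0,len(a),5):
    t=np.array(a[i:i+3]); yt=a[i+3]; N=int(a[i+4])
    yt = yt if abs(yt-y)<=180 or 1 else yt
    base=y%360; d=(yt-base)
    B=lambda w: np.array([[np.cos(w),np.sin(w),0],[np.sin(w),-np.cos(w),0],[0,0,-1.]])
    M=sum(B(np.radians(base+d*k/N)) for k in range(N))
    sh=np.linalg.solve(M,t-p); print(N,'rows: %.4f %.4f %.4f 0 0 %.2f'%(*sh,-d/N),'| len mm %.1f'%(1000*np.linalg.norm(sh)))
    p=t;y=yt
E
python3 plan.py .4 .35 .36 140 8 .42 -.02 .36 97 10
```

```text
now [0.1887 0.5955 0.2498] 162.4 q [-1.33  0.52 -0.04  1.6   0.02  1.02 -0.11] t 0.1 F [ 0.  -0.  -0.5] w 0.0854
8 rows: -0.0378 -0.0152 -0.0138 0 0 2.80 | len mm 43.0
10 rows: -0.0336 -0.0175 -0.0000 0 0 4.30 | len mm 37.9
```

```bash
python3 -m crank '0.0854 -.036 -.0152 -.0138 0 0 2.8;0.0854 -.036 -.0152 -.0138 0 0 2.8;0.0854 -.036 -.0152 -.0138 0 0 2.8;0.0854 -.036 -.0152 -.0138 0 0 2.8;0.0854 -.036 -.0152 -.0138 0 0 2.8;0.0854 -.036 -.0152 -.0138 0 0 2.8;0.0854 -.036 -.0152 -.0138 0 0 2.8;0.0854 -.036 -.0152 -.0138 0 0 2.8' 70; python3 plan.py .42 -.02 .36 97 16
```

```text
clock: 0.77
position: [0.3881, 0.355, 0.3612]
tool_rot: [-3.141, -0.0, 2.441]
force: [1.1, 0.1, 0.7]
grip_width: 0.0856
finger_force: 0.0
now [0.3881 0.355  0.3612] 139.9 q [-0.96  0.26  0.14  1.72 -0.04  1.17  0.06] t 0.8 F [1.1 0.1 0.7] w 0.0856
16 rows: -0.0218 -0.0101 0.0001 0 0 2.68 | len mm 24.1
```

```bash
python3 -m crank '0.0854 -.022 -.010 0 0 0 2.68;0.0854 -.022 -.010 0 0 0 2.68;0.0854 -.022 -.010 0 0 0 2.68;0.0854 -.022 -.010 0 0 0 2.68;0.0854 -.022 -.010 0 0 0 2.68;0.0854 -.022 -.010 0 0 0 2.68;0.0854 -.022 -.010 0 0 0 2.68;0.0854 -.022 -.010 0 0 0 2.68' >/dev/null;  python3 -m crank '0.0854 -.022 -.010 0 0 0 2.68;0.0854 -.022 -.010 0 0 0 2.68;0.0854 -.022 -.010 0 0 0 2.68;0.0854 -.022 -.010 0 0 0 2.68;0.0854 -.022 -.010 0 0 0 2.68;0.0854 -.022 -.010 0 0 0 2.68;0.0854 -.022 -.010 0 0 0 2.68;0.0854 -.022 -.010 0 0 0 2.68'
python3 - <<'E'
from meas import *
f=cam('wrist'); save('w1.png',cv2.resize(f['pixels'],(800,600))); print(f['o'],f['Rw'][:,2])
for b in bars(f): print(np.round(b,4))
E
python3 plan.py .448 -.15 .33 97 8
```

```text
clock: 2.1
position: [0.423, -0.0203, 0.3606]
tool_rot: [-3.141, 0.0, 1.693]
force: [0.1, -0.3, -1.0]
grip_width: 0.0855
finger_force: 0.0
[0.41310364 0.05552934 0.48337758] [ 0.03603563 -0.2965326  -0.95434263]
[2.623994e+02 6.926320e+01 4.158000e-01 8.780000e-02 1.883000e-01
 5.799930e+01 2.102910e+01 9.672220e+01]
[ 2.623600e+02  1.830293e+02  4.307000e-01 -2.910000e-02  1.885000e-01
  5.890920e+01  2.099530e+01  9.678400e+01]
[ 4.528477e+02  1.881589e+02  6.447000e-01 -7.600000e-03  1.893000e-01
  3.740420e+01  3.082840e+01  1.576079e+02]
[ 2.621923e+02  2.733462e+02  4.458000e-01 -1.463000e-01  1.886000e-01
  6.172380e+01  2.093270e+01  9.684580e+01]
now [ 0.4218 -0.0244  0.3608] 96.5 q [-0.54  0.06  0.49  1.96 -0.03  1.13  0.08] t 2.1 F [ 0.1 -7.1 -0.3] w 0.0855
8 rows: -0.0160 0.0014 0.0038 0 0 -0.06 | len mm 16.5
```

View pics/w1.png

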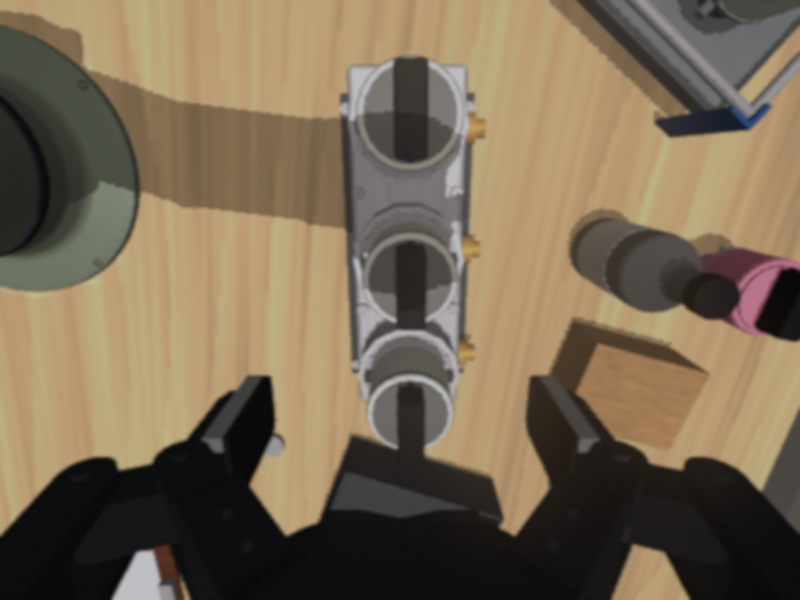

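```bash
python3 -m crank '0.07 -.021 .0019 .005 0 0 0;0.07 -.021 .0019 .005 0 0 0;0.07 -.021 .0019 .005 0 0 0;0.07 -.021 .0019 .005 0 0 0;0.07 -.021 .0019 .005 0 0 0;0.07 -.021 .0019 .005 0 0 0;0.07 0 0 0 0 0 0;0.07 0 0 0 0 0 0' 
cat > look.py <<'E'
from meas import *
np.set_printoptions(precision=4,suppress=True)
f=cam('wrist')
for b in bars(f): print(np.round(b,4))
E
python3 look.py; python3 plan.py .448 -.15 .181 97.2 8
```

```text
clock: 2.82
position: [0.4501, -0.1434, 0.3303]
tool_rot: [-3.14, 0.0, 1.694]
force: [-0.1, 1.1, -0.3]
grip_width: 0.07
finger_force: 0.0
[250.9763  58.5072   0.4312  -0.0317   0.1883  58.0903  21.6104  97.0056]
[490.071   66.6279   0.6421  -0.0117   0.1891  31.7215  30.628  112.3843]
[251.9886 185.3667   0.4455  -0.1476   0.1884  58.4489  20.8251  97.3826]
now [ 0.4502 -0.1425  0.3305] 97.1 q [-0.32  0.21  0.59  1.9  -0.13  1.07  0.46] t 2.9 F [-0.2  0.5 -0.3] w 0.07
8 rows: -0.0009 -0.0004 0.0187 0 0 -0.01 | len mm 18.7
```

```bash
python3 -m crank '0.06 -.0009 -.0006 .0182 0 0 0;0.06 -.0009 -.0006 .0182 0 0 0;0.06 -.0009 -.0006 .0182 0 0 0;0.06 -.0009 -.0006 .0182 0 0 0;0.06 -.0009 -.0006 .0182 0 0 0;0.06 -.0009 -.0006 .0182 0 0 0;0.06 -.0009 -.0006 .0182 0 0 0;0.06 -.0009 -.0006 .0182 0 0 0' 70;  python3 -m crank '0 0 0 0 0 0 0;0 0 0 0 0 0 0;0 0 0 0 0 0 0;0 0 0 0 0 0 0;0 0 0 0 0 0 0;0 0 0 0 0 0 0;0 0 0 0 0 0 0;0 0 0 0 0 0 0' 80; python3 plan.py .4465 -.15 .185 97.2 8
```

```text
clock: 3.53
position: [0.4466, -0.1493, 0.1845]
tool_rot: [3.141, -0.0, 1.697]
force: [1.1, 0.2, -0.6]
grip_width: 0.0599
finger_force: 0.0
clock: 4.2
position: [0.4469, -0.1504, 0.1855]
tool_rot: [3.141, 0.0, 1.696]
force: [1.6, 1.2, 1.9]
grip_width: 0.0204
finger_force: 80.5
now [ 0.4469 -0.1504  0.1855] 97.1 q [-0.19  0.42  0.51  2.08 -0.31  0.72  0.64] t 4.2 F [1.6 1.2 1.9] w 0.0204
8 rows: 0.0001 -0.0000 0.0001 0 0 -0.01 | len mm 0.1
```

```bash
python3 -m crank '0 0 0 .002 0 0 0;0 0 0 .002 0 0 0;0 0 0 .002 0 0 0;0 0 0 .0015 0 0 0;0 0 0 0 0 0 0;0 0 0 0 0 0 0;0 0 0 0 0 0 -3;0 0 0 0 0 0 -5' 100; python3 -m crank '0 0 0 0 0 0 -6;0 0 0 0 0 0 -6;0 0 0 0 0 0 -6;0 0 0 0 0 0 -6;0 0 0 0 0 0 -6;0 0 0 0 0 0 -6;0 0 0 0 0 0 -6;0 0 0 0 0 0 -6';python3 -c "
from h import *;s=telemetry.observe();print(s['moment'],s['force'])"
```

```text
clock: 4.87
position: [0.4465, -0.1505, 0.1775]
tool_rot: [-3.141, 0.0, 1.836]
force: [0.4, -1.0, 7.0]
grip_width: 0.02
finger_force: 103.5
clock: 5.53
position: [0.4464, -0.1508, 0.1775]
tool_rot: [-3.141, -0.0, 2.678]
force: [0.2, 1.1, 7.4]
grip_width: 0.02
finger_force: 103.4
[-0.10545452 -0.02042947 -0.11361654] [0.21992601 1.14669018 7.3531001 ]
```

```bash
python3 -m crank '0 0 0 0 0 0 -6;0 0 0 0 0 0 -6;0 0 0 0 0 0 -6;0 0 0 0 0 0 -6;0 0 0 0 0 0 -6;0 0 0 0 0 0 -4;0 0 0 0 0 0 0;0 0 0 0 0 0 0' 100; python3 -c "
from h import *;s=telemetry.observe();print(s['moment'],s['force'])"; python3 -m crank '0 0 0 -.004 0 0 0;0 0 0 -.006 0 0 0;0 0 0 -.01 0 0 0;0 0 0 -.01 0 0 0;0 0 0 -.01 0 0 0;0 0 0 -.02 0 0 0;0 0 0 -.02 0 0 0;0 0 0 -.02 0 0 0'; python3 plan.py .48 -.3 .32 167 8
```

```text
clock: 6.2
position: [0.4464, -0.1508, 0.1775]
tool_rot: [3.142, -0.0, -3.017]
force: [-0.5, 0.3, 6.1]
grip_width: 0.0201
finger_force: 103.5
[-0.02658253 -0.06074948  0.10750997] [-0.53281477  0.26582899  6.11276965]
clock: 6.87
position: [0.4457, -0.1504, 0.2784]
tool_rot: [3.141, -0.002, -3.017]
force: [-0.1, 0.6, -3.6]
grip_width: 0.0198
finger_force: 102.1
now [ 0.4457 -0.1504  0.2784] 187.1 q [ 0.12  0.24  0.09  1.96 -0.03  0.94  1.92] t 6.9 F [-0.1  0.6 -3.6] w 0.0198
8 rows: -0.0049 -0.0187 -0.0052 0 0 2.52 | len mm 20.0
```

```bash
python3 plan.py .503 -.461 .29 167 12 .503 -.461 .134 167 8;  cat > crate.py <<'E'
from meas import *
f=cam('top'); P=cloud(f); z=P[...,2]; px=f['pixels']
m=((px.max(-1)<75)&(z<.085)).astype(np.uint8); m[:,:340]=0; m[:130]=0; m[290:]=0
k,l,s,c=cv2.connectedComponentsWithStats(m); i=1+s[1:,4].argmax(); v,u=np.where(l==i); Q=P[v,u]; Q=Q[(Q[:,2]>.06)&(Q[:,2]<.08)]
r=cv2.minAreaRect((Q[:,:2]*1000).astype(np.float32)); print('crate',len(Q),r,np.median(Q[:,2]))
E
python3 crate.py
```

```text
now [ 0.4457 -0.1504  0.2784] 187.1 q [ 0.12  0.24  0.09  1.96 -0.03  0.94  1.92] t 6.9 F [-0.1  0.6 -3.6] w 0.0198
12 rows: -0.0057 -0.0258 -0.0010 0 0 1.68 | len mm 26.5
8 rows: -0.0000 0.0000 0.0195 0 0 -0.00 | len mm 19.5
crate 136 ((451.37835693359375, -497.8744201660156), (47.53281784057617, 198.52059936523438), 87.49710845947266) 0.06454837739974789
```

```bash
python3 -m crank '0 -.0057 -.0258 -.001 0 0 1.68;0 -.0057 -.0258 -.001 0 0 1.68;0 -.0057 -.0258 -.001 0 0 1.68;0 -.0057 -.0258 -.001 0 0 1.68;0 -.0057 -.0258 -.001 0 0 1.68;0 -.0057 -.0258 -.001 0 0 1.68;0 -.0057 -.0258 -.001 0 0 1.68;0 -.0057 -.0258 -.001 0 0 1.68' >/dev/null;python3 -m crank '0 -.0057 -.0258 -.001 0 0 1.68;0 -.0057 -.0258 -.001 0 0 1.68;0 -.0057 -.0258 -.001 0 0 1.68;0 -.0057 -.0258 -.001 0 0 1.68;0 0 0 0 0 0 0;0 0 0 0 0 0 0;0 0 0 0 0 0 0;0 0 0 0 0 0 0'; python3 - <<'E'
from meas import *
a=cam('top')['pixels']; b=cam('wrist')['pixels']; c=cam('scene')['pixels']
save('m1.png',np.hstack([cv2.resize(x,(400,300)) for x in(b,c)]))
E
python3 crate.py;python3 plan.py .503 -.461 .134 167 8
```

```text
clock: 8.25
position: [0.5034, -0.4597, 0.2894]
tool_rot: [3.141, -0.001, 2.916]
force: [-0.3, 0.3, -2.5]
grip_width: 0.0196
finger_force: 102.1
crate 413 ((467.7687683105469, -407.0792236328125), (198.98789978027344, 197.95289611816406), 77.36143493652344) 0.06811818932762548
now [ 0.5034 -0.4602  0.2898] 167.0 q [ 0.51  0.6   0.25  1.4  -0.15  1.17  2.11] t 8.4 F [ 0.  -0.7 -3.1] w 0.02
8 rows: 0.0000 -0.0001 0.0195 0 0 0.00 | len mm 19.5
```

View pics/m1.png

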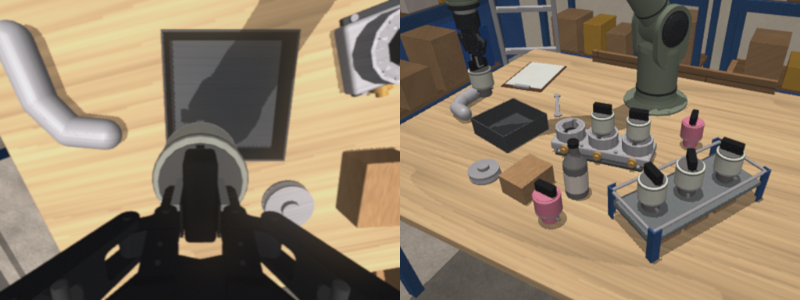

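The used cartridge is held over the crate's far corner (wrist inset: cartridge (200,180), crate 163–298 × 30–160), and socket2 is empty. Next I lower and release.

```bash
python3 -m crank '0 0 0 .0225 0 0 0;0 0 0 .0225 0 0 0;0 0 0 .0225 0 0 0;0 0 0 .0225 0 0 0;0 0 0 .0225 0 0 0;0 0 0 .0225 0 0 0;0 0 0 .018 0 0 0;0 0 0 .003 0 0 0'; python3 -m crank '0 0 0 .001 0 0 0;0.045 0 0 0 0 0 0;0.045 0 0 0 0 0 0;0.045 0 0 0 0 0 0;0.045 0 0 -.02 0 0 0;0.045 0 0 -.04 0 0 0;0.045 0 0 -.04 0 0 0;0.045 0 0 -.04 0 0 0'
python3 plan.py .432 -.031 .29 97.2 16
```

```text
clock: 9.12
position: [0.5029, -0.46, 0.1317]
tool_rot: [3.141, -0.002, 2.915]
force: [0.9, 0.5, -1.0]
grip_width: 0.0198
finger_force: 102.2
clock: 9.78
position: [0.503, -0.4607, 0.275]
tool_rot: [-3.141, 0.0, 2.914]
force: [0.7, -0.2, -0.1]
grip_width: 0.0453
finger_force: 0.0
now [ 0.503  -0.4607  0.275 ] 167.0 q [ 0.51  0.61  0.24  1.41 -0.15  1.14  2.12] t 9.8 F [ 0.7 -0.2 -0.1] w 0.0453
16 rows: 0.0238 0.0166 -0.0009 0 0 4.36 | len mm 29.0
```

```bash
python3 -m crank '.06 .0238 .0166 -.001 0 0 4.36;.06 .0238 .0166 -.001 0 0 4.36;.06 .0238 .0166 -.001 0 0 4.36;.06 .0238 .0166 -.001 0 0 4.36;.06 .0238 .0166 -.001 0 0 4.36;.06 .0238 .0166 -.001 0 0 4.36;.06 .0238 .0166 -.001 0 0 4.36;.06 .0238 .0166 -.001 0 0 4.36' >/dev/null; python3 -m crank '.06 .0238 .0166 -.001 0 0 4.36;.06 .0238 .0166 -.001 0 0 4.36;.06 .0238 .0166 -.001 0 0 4.36;.06 .0238 .0166 -.001 0 0 4.36;.06 .0238 .0166 -.001 0 0 4.36;.06 .0238 .0166 -.001 0 0 4.36;.06 .0238 .0166 -.001 0 0 4.36;.06 .0238 .0166 -.001 0 0 4.36' >/dev/null;  python3 -m crank '.06 0 0 .01 0 0 0;.06 0 0 .01 0 0 0;.06 0 0 .01 0 0 0;.06 0 0 .01 0 0 0;.06 0 0 0 0 0 0;.06 0 0 0 0 0 0;.06 0 0 0 0 0 0;.06 0 0 0 0 0 0'; python3 look.py;python3 plan.py .4312 -.0318 .185 97.2 8
```

```text
clock: 11.78
position: [0.4324, -0.0304, 0.2493]
tool_rot: [3.14, -0.0, 1.697]
force: [0.1, -0.2, -0.6]
grip_width: 0.0602
finger_force: 0.0
[253.7726  40.7274   0.4165   0.0798   0.1883  43.8356  21.4976  97.0961]
[254.381  208.4949   0.4304  -0.0287   0.1883  59.1987  21.18    97.9287]
now [ 0.4323 -0.0304  0.2493] 97.2 q [-0.33  0.22  0.31  2.09 -0.09  0.84  0.16] t 11.8 F [ 0.3 -1.   0.7] w 0.0597
8 rows: -0.0002 -0.0002 0.0080 0 0 0.00 | len mm 8.0
```

```bash
python3 -m crank '.06 -.0001 -.0002 .009 0 0 0;.06 -.0001 -.0002 .009 0 0 0;.06 0 -.0002 .009 0 0 0;.06 0 -.0002 .009 0 0 0;.06 0 -.0002 .009 0 0 0;.06 0 -.0001 .009 0 0 0;.06 0 0 .009 0 0 0;.06 0 0 .001 0 0 0';  python3 -m crank '0 0 0 0 0 0 0;0 0 0 0 0 0 0;0 0 0 0 0 0 0;0 0 0 0 0 0 0;0 0 0 0 0 0 0;0 0 0 0 0 0 0;0 0 0 0 0 0 0;0 0 0 0 0 0 0' 100; python3 plan.py .4465 -.15 .185 97.2 8
```

```text
clock: 12.5
position: [0.4304, -0.0307, 0.183]
tool_rot: [-3.139, 0.0, 1.697]
force: [-0.6, -0.7, -0.2]
grip_width: 0.0604
finger_force: 0.0
clock: 13.17
position: [0.4313, -0.0307, 0.1848]
tool_rot: [3.141, 0.0, 1.697]
force: [2.1, 0.6, 2.5]
grip_width: 0.0205
finger_force: 97.7
now [ 0.4313 -0.0307  0.1848] 97.2 q [-0.29  0.33  0.28  2.16 -0.15  0.66  0.21] t 13.2 F [2.1 0.6 2.5] w 0.0205
8 rows: -0.0150 0.0000 -0.0000 0 0 0.00 | len mm 15.0
```

```bash
python3 -m crank '0 0 0 .002 0 0 0;0 0 0 .002 0 0 0;0 0 0 .002 0 0 0;0 0 0 .0015 0 0 0;0 0 0 0 0 0 0;0 0 0 0 0 0 -3;0 0 0 0 0 0 -5;0 0 0 0 0 0 -6' 100; python3 -m crank '0 0 0 0 0 0 -6;0 0 0 0 0 0 -6;0 0 0 0 0 0 -6;0 0 0 0 0 0 -6;0 0 0 0 0 0 -6;0 0 0 0 0 0 -6;0 0 0 0 0 0 -6;0 0 0 0 0 0 -6' >/dev/null; python3 -m crank '0 0 0 0 0 0 -6;0 0 0 0 0 0 -6;0 0 0 0 0 0 -6;0 0 0 0 0 0 -6;0 0 0 0 0 0 -4;0 0 0 0 0 0 0;0 0 0 0 0 0 0;0 0 0 0 0 0 0'; python3 -m crank '0 0 0 -.004 0 0 0;0 0 0 -.006 0 0 0;0 0 0 -.01 0 0 0;0 0 0 -.01 0 0 0;0 0 0 -.01 0 0 0;0 0 0 -.02 0 0 0;0 0 0 -.025 0 0 0;0 0 0 -.03 0 0 0'; python3 plan.py .411 -.442 .31 167 16
```

```text
clock: 13.83
position: [0.4309, -0.0306, 0.177]
tool_rot: [-3.141, -0.0, 1.945]
force: [0.9, -0.3, 6.8]
grip_width: 0.0198
finger_force: 98.3
clock: 15.17
position: [0.4309, -0.0308, 0.1769]
tool_rot: [3.141, -0.0, -3.016]
force: [-0.5, -0.1, 7.0]
grip_width: 0.0203
finger_force: 98.3
clock: 15.83
position: [0.4297, -0.0307, 0.2924]
tool_rot: [3.141, -0.003, -3.015]
force: [0.1, -0.5, -2.6]
grip_width: 0.0203
finger_force: 98.1
now [ 0.4297 -0.0307  0.2924] 187.2 q [ 0.04  0.16 -0.12  2.02  0.02  0.96  1.6 ] t 15.8 F [ 0.1 -0.5 -2.6] w 0.0203
16 rows: 0.0002 -0.0259 -0.0011 0 0 1.26 | len mm 25.9
```

```bash
python3 -m crank '0 .0002 -.0259 -.001 0 0 1.26;0 .0002 -.0259 -.001 0 0 1.26;0 .0002 -.0259 -.001 0 0 1.26;0 .0002 -.0259 -.001 0 0 1.26;0 .0002 -.0259 -.001 0 0 1.26;0 .0002 -.0259 -.001 0 0 1.26;0 .0002 -.0259 -.001 0 0 1.26;0 .0002 -.0259 -.001 0 0 1.26' >/dev/null;python3 -m crank '0 .0002 -.0259 -.001 0 0 1.26;0 .0002 -.0259 -.001 0 0 1.26;0 .0002 -.0259 -.001 0 0 1.26;0 .0002 -.0259 -.001 0 0 1.26;0 .0002 -.0259 -.001 0 0 1.26;0 .0002 -.0259 -.001 0 0 1.26;0 .0002 -.0259 -.001 0 0 1.26;0 .0002 -.0259 -.001 0 0 1.26'; python3 crate.py; python3 - <<'E'
from meas import *
for b in bars(cam('top'),.12,.145): print(np.round(b,3))
E
python3 plan.py .411 -.442 .134 167 8
```

```text
clock: 17.17
position: [0.4111, -0.4432, 0.3079]
tool_rot: [3.14, -0.001, 2.915]
force: [1.1, -0.7, -2.0]
grip_width: 0.0202
finger_force: 98.3
crate 482 ((467.7714538574219, -407.0494689941406), (198.7781219482422, 197.19927978515625), 77.10643005371094) 0.06814751423197934
[ 2.62044e+02  9.64500e+01  7.72000e-01 -2.30000e-02  1.29000e-01
  5.43550e+01  2.25850e+01  8.80030e+01]
[ 2.58363e+02  1.45056e+02  6.45000e-01 -1.10000e-02  1.36000e-01
  5.56010e+01  4.88630e+01  8.84010e+01]
[1.77710e+02 1.46290e+02 6.42000e-01 2.05000e-01 1.36000e-01 5.64720e+01
 1.56050e+01 1.34915e+02]
[1.54479e+02 1.78616e+02 5.55000e-01 2.68000e-01 1.36000e-01 6.35320e+01
 2.12400e+01 1.50747e+02]
[ 4.35045e+02  1.91365e+02  5.04000e-01 -4.60000e-01  1.34000e-01
  6.01000e+01  2.41240e+01  1.67356e+02]
[1.24152e+02 2.14315e+02 4.63000e-01 3.47000e-01 1.37000e-01 6.53590e+01
 2.24550e+01 1.74466e+02]
[1.26690e+01 2.64159e+02 3.38000e-01 6.39000e-01 1.31000e-01 1.98767e+02
 2.62110e+01 1.73788e+02]
[1.69995e+02 2.90524e+02 2.66000e-01 2.23000e-01 1.29000e-01 5.78870e+01
 2.27150e+01 6.63800e+00]
[ 2.60927e+02  3.70314e+02  6.70000e-02 -3.00000e-03  1.37000e-01
  1.42711e+02  4.12210e+01  8.98340e+01]
now [ 0.4094 -0.4459  0.3077] 166.8 q [ 0.61  0.44  0.16  1.59 -0.08  1.12  2.14] t 17.3 F [ 0.1  1.3 -3. ] w 0.0202
8 rows: -0.0001 0.0005 0.0217 0 0 -0.03 | len mm 21.7
```

```bash
python3 -m crank '0 -.0001 .0005 .025 0 0 0;0 -.0001 .0005 .025 0 0 0;0 -.0001 .0005 .025 0 0 0;0 -.0001 .0005 .025 0 0 0;0 -.0001 .0005 .025 0 0 0;0 -.0001 .0005 .025 0 0 0;0 0 .0005 .021 0 0 0;0 0 .0005 .003 0 0 0'; python3 -m crank '0 0 0 .001 0 0 0;0.045 0 0 .001 0 0 0;0.045 0 0 0 0 0 0;0.045 0 0 0 0 0 0;0.045 0 0 -.02 0 0 0;0.045 0 0 -.04 0 0 0;0.045 0 0 -.04 0 0 0;0.045 0 0 -.04 0 0 0'
python3 plan.py .4165 .088 .25 97.2 16
```

```text
clock: 17.93
position: [0.4119, -0.4367, 0.1306]
tool_rot: [3.138, -0.005, 2.916]
force: [-0.7, 1.6, -3.3]
grip_width: 0.02
finger_force: 98.6
clock: 18.6
position: [0.413, -0.4387, 0.2749]
tool_rot: [-3.141, 0.001, 2.916]
force: [0.4, -0.3, 0.3]
grip_width: 0.0446
finger_force: 0.0
now [ 0.413  -0.4387  0.2749] 167.0 q [ 0.61  0.46  0.16  1.64 -0.08  1.04  2.13] t 18.6 F [ 0.4 -0.3  0.3] w 0.0446
16 rows: 0.0249 0.0246 0.0016 0 0 4.37 | len mm 35.1
```

```bash
python3 -m crank '.06 .0249 .0246 .0016 0 0 4.37;.06 .0249 .0246 .0016 0 0 4.37;.06 .0249 .0246 .0016 0 0 4.37;.06 .0249 .0246 .0016 0 0 4.37;.06 .0249 .0246 .0016 0 0 4.37;.06 .0249 .0246 .0016 0 0 4.37;.06 .0249 .0246 .0016 0 0 4.37;.06 .0249 .0246 .0016 0 0 4.37' >/dev/null; python3 -m crank '.06 .0249 .0246 .0016 0 0 4.37;.06 .0249 .0246 .0016 0 0 4.37;.06 .0249 .0246 .0016 0 0 4.37;.06 .0249 .0246 .0016 0 0 4.37;.06 .0249 .0246 .0016 0 0 4.37;.06 .0249 .0246 .0016 0 0 4.37;.06 .0249 .0246 .0016 0 0 4.37;.06 .0249 .0246 .0016 0 0 4.37' >/dev/null;  python3 -m crank '.06 0 0 0 0 0 0;.06 0 0 0 0 0 0;.06 0 0 0 0 0 0;.06 0 0 0 0 0 0;.06 0 0 0 0 0 0;.06 0 0 0 0 0 0;.06 0 0 0 0 0 0;.06 0 0 0 0 0 0'; python3 look.py;python3 plan.py .4163 .088 .185 97.2 8
```

```text
clock: 20.6
position: [0.4151, 0.0844, 0.2468]
tool_rot: [3.141, -0.0, 1.702]
force: [0.5, 0.2, 0.2]
grip_width: 0.0599
finger_force: 0.0
[257.851  204.9779   0.415    0.0904   0.1883  59.1451  21.6333  97.3597]
[498.3052 336.4827   0.6351  -0.0084   0.1851  40.974   18.7019 112.8617]
now [0.415  0.0844 0.2467] 97.5 q [-0.3   0.21 -0.05  2.1   0.01  0.83 -0.23] t 20.6 F [ 0.6  0.1 -0.7] w 0.06
8 rows: 0.0004 0.0002 0.0077 0 0 0.04 | len mm 7.7
```

```bash
python3 -m crank '.06 .0005 .0002 .009 0 0 0;.06 .0005 .0002 .009 0 0 .3;.06 .0005 .0002 .009 0 0 0;.06 .0005 .0002 .009 0 0 0;.06 .0005 .0002 .009 0 0 0;.06 .0005 .0002 .009 0 0 0;.06 .0005 0 .0077 0 0 0;.06 .0005 0 0 0 0 0';  python3 -m crank '0 0 0 0 0 0 0;0 0 0 0 0 0 0;0 0 0 0 0 0 0;0 0 0 0 0 0 0;0 0 0 0 0 0 0;0 0 0 0 0 0 0;0 0 0 0 0 0 0;0 0 0 0 0 0 0' 100;  python3 -m crank '0 0 0 .002 0 0 0;0 0 0 .002 0 0 0;0 0 0 .002 0 0 0;0 0 0 .0015 0 0 0;0 0 0 0 0 0 0;0 0 0 0 0 0 -3;0 0 0 0 0 0 -5;0 0 0 0 0 0 -6' 100
```

```text
clock: 21.32
position: [0.4151, 0.0887, 0.1834]
tool_rot: [-3.139, 0.0, 1.697]
force: [0.5, 0.3, 0.1]
grip_width: 0.0603
finger_force: 0.0
clock: 21.98
position: [0.416, 0.0888, 0.1851]
tool_rot: [3.141, -0.0, 1.697]
force: [0.8, 0.3, 2.5]
grip_width: 0.0201
finger_force: 98.4
clock: 22.65
position: [0.4157, 0.0888, 0.1773]
tool_rot: [-3.141, -0.0, 1.945]
force: [0.4, -0.5, 5.9]
grip_width: 0.0199
finger_force: 98.9
```

```bash
python3 -m crank '0 0 0 0 0 0 -6;0 0 0 0 0 0 -6;0 0 0 0 0 0 -6;0 0 0 0 0 0 -6;0 0 0 0 0 0 -6;0 0 0 0 0 0 -6;0 0 0 0 0 0 -6;0 0 0 0 0 0 -6' >/dev/null; python3 -m crank '0 0 0 0 0 0 -6;0 0 0 0 0 0 -6;0 0 0 0 0 0 -6;0 0 0 0 0 0 -6;0 0 0 0 0 0 -4;0 0 0 0 0 0 0;0 0 0 0 0 0 0;0 0 0 0 0 0 0'; python3 -m crank '0 0 0 -.004 0 0 0;0 0 0 -.006 0 0 0;0 0 0 -.01 0 0 0;0 0 0 -.01 0 0 0;0 0 0 -.01 0 0 0;0 0 0 -.02 0 0 0;0 0 0 -.025 0 0 0;0 0 0 -.03 0 0 0'; python3 plan.py .478 -.361 .305 167 16
```

```text
clock: 23.98
position: [0.4157, 0.0887, 0.1773]
tool_rot: [3.141, -0.0, -3.015]
force: [0.2, 0.2, 5.4]
grip_width: 0.02
finger_force: 98.9
clock: 24.65
position: [0.4145, 0.0886, 0.2928]
tool_rot: [3.141, -0.003, -3.015]
force: [1.1, -0.1, -1.6]
grip_width: 0.0201
finger_force: 98.0
now [0.4145 0.0886 0.2928] 187.3 q [ 0.07  0.17 -0.47  2.02  0.09  0.97  1.25] t 24.6 F [ 1.1 -0.1 -1.6] w 0.0201
16 rows: -0.0051 -0.0281 -0.0008 0 0 1.27 | len mm 28.5
```

```bash
python3 -m crank '0 -.0051 -.0281 -.0008 0 0 1.27;0 -.0051 -.0281 -.0008 0 0 1.27;0 -.0051 -.0281 -.0008 0 0 1.27;0 -.0051 -.0281 -.0008 0 0 1.27;0 -.0051 -.0281 -.0008 0 0 1.27;0 -.0051 -.0281 -.0008 0 0 1.27;0 -.0051 -.0281 -.0008 0 0 1.27;0 -.0051 -.0281 -.0008 0 0 1.27' >/dev/null;python3 -m crank '0 -.0051 -.0281 -.0008 0 0 1.27;0 -.0051 -.0281 -.0008 0 0 1.27;0 -.0051 -.0281 -.0008 0 0 1.27;0 -.0051 -.0281 -.0008 0 0 1.27;0 -.0051 -.0281 -.0008 0 0 1.27;0 -.0051 -.0281 -.0008 0 0 1.27;0 -.0051 -.0281 -.0008 0 0 1.27;0 -.0051 -.0281 -.0008 0 0 1.27';python3 -m crank '0 0 0 0 0 0 0;0 0 0 0 0 0 0;0 0 0 0 0 0 0;0 0 0 0 0 0 0;0 0 0 0 0 0 0;0 0 0 0 0 0 0;0 0 0 0 0 0 0;0 0 0 0 0 0 0' >/dev/null; python3 crate.py; python3 - <<'E'
from meas import *
f=cam('top')
for b in bars(f,.12,.145):
    if b[3]<-.2: print(np.round(b,3))
E
python3 plan.py .478 -.361 .133 167 8
```

```text
clock: 25.98
position: [0.4785, -0.3624, 0.3051]
tool_rot: [3.141, -0.001, 2.912]
force: [0.2, -0.1, -2.7]
grip_width: 0.0198
finger_force: 98.2
crate 442 ((467.7410583496094, -406.68560791015625), (198.48428344726562, 196.78298950195312), 77.10106658935547) 0.06852232817254478
[ 4.29217e+02  2.26419e+02  4.16000e-01 -4.37000e-01  1.34000e-01
  5.96960e+01  2.42130e+01  1.66593e+02]
now [ 0.4791 -0.3613  0.3053] 166.9 q [ 0.64  0.43 -0.13  1.6   0.06  1.12  1.83] t 26.8 F [ 0.3  0.9 -3.4] w 0.0202
8 rows: 0.0001 0.0000 0.0215 0 0 -0.01 | len mm 21.5
```

```bash
python3 -m crank '0 0 0 .025 0 0 0;0 0 0 .025 0 0 0;0 0 0 .025 0 0 0;0 0 0 .025 0 0 0;0 0 0 .025 0 0 0;0 0 0 .025 0 0 0;0 0 0 .019 0 0 0;0 0 0 .003 0 0 0'; python3 -m crank '0 0 0 .002 0 0 0;0.045 0 0 0 0 0 0;0.045 0 0 0 0 0 0;0.045 0 0 0 0 0 0;0.045 0 0 -.02 0 0 0;0.045 0 0 -.04 0 0 0;0.045 0 0 -.04 0 0 0;0.045 0 0 -.04 0 0 0'
python3 plan.py .468 .377 .29 80.8 24
```

```text
clock: 27.42
position: [0.4783, -0.3608, 0.1309]
tool_rot: [3.141, -0.003, 2.913]
force: [0.7, 0.1, -1.7]
grip_width: 0.0199
finger_force: 98.7
clock: 28.08
position: [0.4788, -0.3612, 0.2737]
tool_rot: [-3.142, 0.0, 2.913]
force: [0.8, -0.6, -0.5]
grip_width: 0.0446
finger_force: 0.0
now [ 0.4788 -0.3612  0.2737] 166.9 q [ 0.64  0.46 -0.14  1.64  0.07  1.05  1.83] t 28.1 F [ 0.8 -0.6 -0.5] w 0.0446
24 rows: 0.0278 0.0193 -0.0007 0 0 3.59 | len mm 33.9
```

```bash
python3 -m crank '.06 .0278 .0193 -.0007 0 0 3.59;.06 .0278 .0193 -.0007 0 0 3.59;.06 .0278 .0193 -.0007 0 0 3.59;.06 .0278 .0193 -.0007 0 0 3.59;.06 .0278 .0193 -.0007 0 0 3.59;.06 .0278 .0193 -.0007 0 0 3.59;.06 .0278 .0193 -.0007 0 0 3.59;.06 .0278 .0193 -.0007 0 0 3.59' >/dev/null; python3 -m crank '.06 .0278 .0193 -.0007 0 0 3.59;.06 .0278 .0193 -.0007 0 0 3.59;.06 .0278 .0193 -.0007 0 0 3.59;.06 .0278 .0193 -.0007 0 0 3.59;.06 .0278 .0193 -.0007 0 0 3.59;.06 .0278 .0193 -.0007 0 0 3.59;.06 .0278 .0193 -.0007 0 0 3.59;.06 .0278 .0193 -.0007 0 0 3.59' >/dev/null; python3 -m crank '.06 .0278 .0193 -.0007 0 0 3.59;.06 .0278 .0193 -.0007 0 0 3.59;.06 .0278 .0193 -.0007 0 0 3.59;.06 .0278 .0193 -.0007 0 0 3.59;.06 .0278 .0193 -.0007 0 0 3.59;.06 .0278 .0193 -.0007 0 0 3.59;.06 .0278 .0193 -.0007 0 0 3.59;.06 .0278 .0193 -.0007 0 0 3.59' >/dev/null;python3 -m crank '.06 0 0 .01 0 0 0;.06 0 0 .01 0 0 0;.06 0 0 .01 0 0 0;.06 0 0 .01 0 0 0;.06 0 0 0 0 0 0;.06 0 0 0 0 0 0;.06 0 0 0 0 0 0;.06 0 0 0 0 0 0' 
python3 look.py; python3 - <<'E'
from h import *
a=cam('wrist')['pixels']; b=cam('top')['pixels'];save('m2.png',np.hstack([cv2.resize(x,(400,300)) for x in(a,b)]))
E
python3 plan.py .467 .376 .186 80.8 8
```

```text
clock: 30.75
position: [0.4681, 0.3764, 0.2488]
tool_rot: [3.141, -0.001, 1.409]
force: [0.1, -0.1, -0.2]
grip_width: 0.0602
finger_force: 0.0
[251.6244 206.4824   0.4652   0.3812   0.1893  60.4056  21.5408  80.4748]
[403.5962 269.4102   0.5724   0.3038   0.1881  45.5426  28.59    21.3105]
[497.9594 327.0246   0.6517   0.2306   0.1832  60.2303  24.7499  96.0689]
now [0.468  0.3765 0.2485] 80.8 q [-0.45  0.52 -0.47  1.65  0.26  1.03 -1.16] t 30.9 F [-0.3 -0.4 -0.2] w 0.06
8 rows: -0.0001 -0.0001 0.0078 0 0 -0.01 | len mm 7.8
```

View pics/m2.png

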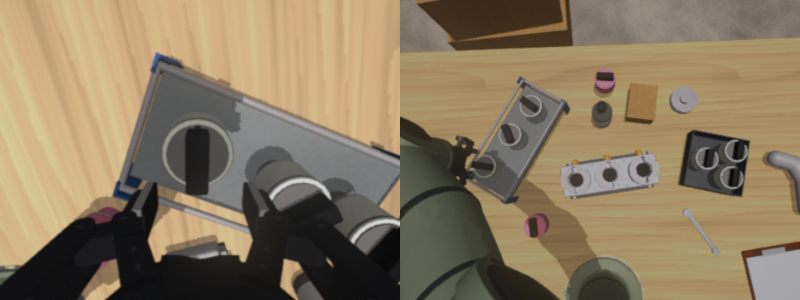

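The wrist view shows the shelf cartridge's bar at (197,160) between the fingers. The top inset shows three used cartridges in the crate and the sockets empty. Now I grasp the first fresh one.

```bash
python3 plan.py .466 .3795 .1865 80.6 8; python3 -m crank '.06 .0004 0 .009 0 0 0;.06 .0004 .0003 .009 0 0 0;.06 .0004 .0003 .009 0 0 0;.06 .0004 .0003 .009 0 0 0;.06 .0004 .0003 .009 0 0 0;.06 .0004 .0003 .009 0 0 0;.06 .0002 .0003 .008 0 0 0;.06 0 .0003 0 0 0 0';  python3 -m crank '0 0 0 0 0 0 0;0 0 0 0 0 0 0;0 0 0 0 0 0 0;0 0 0 0 0 0 0;0 0 0 0 0 0 0;0 0 0 0 0 0 0;0 0 0 0 0 0 0;0 0 0 0 0 0 0' 100;python3 -m crank '0 0 0 -.005 0 0 0;0 0 0 -.01 0 0 0;0 0 0 -.02 0 0 0;0 0 0 -.02 0 0 0;0 0 0 -.02 0 0 0;0 0 0 -.02 0 0 0;0 0 0 -.02 0 0 0;0 0 0 -.02 0 0 0'; python3 plan.py .4157 .0885 .32 187.3 20
```

```text
now [0.468  0.3765 0.2485] 80.8 q [-0.45  0.52 -0.47  1.65  0.26  1.03 -1.16] t 30.9 F [-0.3 -0.4 -0.2] w 0.06
8 rows: 0.0003 -0.0003 0.0077 0 0 0.02 | len mm 7.8
clock: 31.57
position: [0.4699, 0.3783, 0.1841]
tool_rot: [-3.14, 0.002, 1.41]
force: [-0.3, -0.2, -0.3]
grip_width: 0.0598
finger_force: 0.0
clock: 32.23
position: [0.4704, 0.3791, 0.1866]
tool_rot: [3.141, -0.001, 1.41]
force: [-1.4, 1.3, 6.6]
grip_width: 0.0204
finger_force: 99.1
clock: 32.9
position: [0.4703, 0.3784, 0.3229]
tool_rot: [3.141, -0.0, 1.409]
force: [0.0, 0.2, -4.0]
grip_width: 0.0201
finger_force: 97.8
now [0.4703 0.3784 0.3229] 80.8 q [-0.44  0.46 -0.48  1.55  0.22  1.19 -1.13] t 32.9 F [ 0.   0.2 -4. ] w 0.0201
20 rows: -0.0105 -0.0135 0.0001 0 0 -5.33 | len mm 17.1
```

```bash
python3 -m crank '0 -.0105 -.0135 0 0 0 -5.33;0 -.0105 -.0135 0 0 0 -5.33;0 -.0105 -.0135 0 0 0 -5.33;0 -.0105 -.0135 0 0 0 -5.33;0 -.0105 -.0135 0 0 0 -5.33;0 -.0105 -.0135 0 0 0 -5.33;0 -.0105 -.0135 0 0 0 -5.33;0 -.0105 -.0135 0 0 0 -5.33' >/dev/null; python3 -m crank '0 -.0105 -.0135 0 0 0 -5.33;0 -.0105 -.0135 0 0 0 -5.33;0 -.0105 -.0135 0 0 0 -5.33;0 -.0105 -.0135 0 0 0 -5.33;0 -.0105 -.0135 0 0 0 -5.33;0 -.0105 -.0135 0 0 0 -5.33;0 -.0105 -.0135 0 0 0 -5.33;0 -.0105 -.0135 0 0 0 -5.33' >/dev/null; python3 -m crank '0 -.0105 -.0135 0 0 0 -5.33;0 -.0105 -.0135 0 0 0 -5.33;0 -.0105 -.0135 0 0 0 -5.33;0 -.0105 -.0135 0 0 0 -5.33;0 0 0 0 0 0 0;0 0 0 0 0 0 0;0 0 0 0 0 0 0;0 0 0 0 0 0 0';python3 plan.py .4157 .0885 .215 187.3 8
```

```text
clock: 34.9
position: [0.4151, 0.0895, 0.3214]
tool_rot: [-3.141, 0.0, -3.014]
force: [-0.2, 0.3, -3.5]
grip_width: 0.0202
finger_force: 98.2
now [0.4151 0.0895 0.3214] 187.3 q [ 0.26  0.16 -0.68  1.97  0.11  1.05  1.23] t 34.9 F [-0.2  0.3 -3.5] w 0.0202
8 rows: -0.0001 -0.0001 0.0133 0 0 0.00 | len mm 13.3
```

```bash
python3 -m crank '0 -.0005 -.001 .02 0 0 0;0 0 0 .02 0 0 0;0 0 0 .02 0 0 0;0 0 0 .02 0 0 0;0 0 0 .015 0 0 0;0 0 0 .007 0 0 0;0 0 0 .004 0 0 0;0 0 0 0 0 0 0';python3 -m crank '0 0 0 .003 0 0 0;0 0 0 .003 0 0 0;0 0 0 .003 0 0 0;0 0 0 .003 0 0 0;0 0 0 .003 0 0 0;0 0 0 .003 0 0 0;0 0 0 .003 0 0 0;0 0 0 0 0 0 0'
```

```text
clock: 35.57
position: [0.4159, 0.0883, 0.215]
tool_rot: [3.142, -0.0, -3.013]
force: [-0.5, 0.6, -1.9]
grip_width: 0.0196
finger_force: 98.1
clock: 36.23
position: [0.416, 0.0881, 0.1935]
tool_rot: [3.141, -0.0, -3.013]
force: [1.1, 2.5, -4.2]
grip_width: 0.02
finger_force: 98.0
```

Smooth entry, with lateral force of 2.5 N at most. I press to TCP ≈ 0.178 and turn 90° clockwise.

```bash
python3 -m crank '0 0 0 .003 0 0 0;0 0 0 .003 0 0 0;0 0 0 .003 0 0 0;0 0 0 .003 0 0 0;0 0 0 .003 0 0 0;0 0 0 .0005 0 0 0;0 0 0 0 0 0 0;0 0 0 0 0 0 3';python3 -m crank '0 0 0 0 0 0 6;0 0 0 0 0 0 6;0 0 0 0 0 0 6;0 0 0 0 0 0 6;0 0 0 0 0 0 6;0 0 0 0 0 0 6;0 0 0 0 0 0 6;0 0 0 0 0 0 6';python3 -c "
from h import *;s=telemetry.observe();print(s['moment'],s['force'])";python3 -m crank '0 0 0 0 0 0 6;0 0 0 0 0 0 6;0 0 0 0 0 0 6;0 0 0 0 0 0 6;0 0 0 0 0 0 6;0 0 0 0 0 0 6;0 0 0 0 0 0 4;0 0 0 0 0 0 0';python3 -c "
from h import *;s=telemetry.observe();print(s['moment'],s['force'])"
```

```text
clock: 36.9
position: [0.4163, 0.088, 0.1786]
tool_rot: [-3.142, 0.0, -3.065]
force: [-1.3, 0.7, 6.1]
grip_width: 0.0202
finger_force: 99.2
clock: 37.57
position: [0.4164, 0.0881, 0.1787]
tool_rot: [3.141, 0.0, 2.375]
force: [0.3, 1.2, 5.6]
grip_width: 0.02
finger_force: 99.3
[ 0.44927841 -0.08709543 -0.13112681] [0.27247157 1.23652954 5.63294184]
clock: 38.23
position: [0.4164, 0.0881, 0.1787]
tool_rot: [3.141, 0.0, 1.677]
force: [0.6, 0.6, 5.3]
grip_width: 0.0203
finger_force: 99.4
[ 0.17848512 -0.21143448 -0.12625813] [0.58973096 0.55093119 5.27316652]
```

```bash
python3 -m crank '0 0 0 -.002 0 0 -1;0 0 0 -.003 0 0 0;0 0 0 -.002 0 0 0;0 0 0 0 0 0 0;.06 0 0 0 0 0 0;.06 0 0 0 0 0 0;.06 0 0 0 0 0 0;.06 0 0 0 0 0 0'; python3 -m crank '.06 0 0 -.01 0 0 0;.06 0 0 -.02 0 0 0;.06 0 0 -.02 0 0 0;.06 0 0 -.02 0 0 0;.06 0 0 -.02 0 0 0;.06 0 0 0 0 0 0;.06 0 0 0 0 0 0;.06 0 0 0 0 0 0'; python3 look.py; python3 plan.py .571 .298 .25 201.8 24
```

```text
clock: 38.9
position: [0.416, 0.0879, 0.1855]
tool_rot: [-3.141, 0.0, 1.699]
force: [0.3, 0.6, 0.2]
grip_width: 0.0602
finger_force: 0.0
clock: 39.57
position: [0.4159, 0.0879, 0.2751]
tool_rot: [-3.141, 0.0, 1.699]
force: [-0.3, -0.7, -0.6]
grip_width: 0.0598
finger_force: 0.0
[252.8168 197.9327   0.4124   0.0892   0.1884  59.5658  21.4808  97.5503]
[482.     320.2267   0.6446  -0.0032   0.1894  41.5437  25.9243 146.028 ]
now [0.4157 0.0879 0.2749] 97.4 q [-0.12  0.18 -0.26  2.05  0.06  0.92 -0.28] t 39.6 F [-0.2  0.5 -1.3] w 0.0602
24 rows: -0.0008 0.0125 0.0010 0 0 -4.35 | len mm 12.6
```

```bash
python3 -m crank '.06 -.0008 .0125 .001 0 0 -4.35;.06 -.0008 .0125 .001 0 0 -4.35;.06 -.0008 .0125 .001 0 0 -4.35;.06 -.0008 .0125 .001 0 0 -4.35;.06 -.0008 .0125 .001 0 0 -4.35;.06 -.0008 .0125 .001 0 0 -4.35;.06 -.0008 .0125 .001 0 0 -4.35;.06 -.0008 .0125 .001 0 0 -4.35' >/dev/null; python3 -m crank '.06 -.0008 .0125 .001 0 0 -4.35;.06 -.0008 .0125 .001 0 0 -4.35;.06 -.0008 .0125 .001 0 0 -4.35;.06 -.0008 .0125 .001 0 0 -4.35;.06 -.0008 .0125 .001 0 0 -4.35;.06 -.0008 .0125 .001 0 0 -4.35;.06 -.0008 .0125 .001 0 0 -4.35;.06 -.0008 .0125 .001 0 0 -4.35' >/dev/null; python3 -m crank '.06 -.0008 .0125 .001 0 0 -4.35;.06 -.0008 .0125 .001 0 0 -4.35;.06 -.0008 .0125 .001 0 0 -4.35;.06 -.0008 .0125 .001 0 0 -4.35;.06 -.0008 .0125 .001 0 0 -4.35;.06 -.0008 .0125 .001 0 0 -4.35;.06 -.0008 .0125 .001 0 0 -4.35;.06 -.0008 .0125 .001 0 0 -4.35' >/dev/null; python3 -m crank '.06 0 0 0 0 0 0;.06 0 0 0 0 0 0;.06 0 0 0 0 0 0;.06 0 0 0 0 0 0;.06 0 0 0 0 0 0;.06 0 0 0 0 0 0;.06 0 0 0 0 0 0;.06 0 0 0 0 0 0'; python3 look.py;  python3 plan.py .571 .298 .1865 202 8
```

```text
clock: 42.28
position: [0.5705, 0.2981, 0.2516]
tool_rot: [-3.142, 0.0, -2.762]
force: [0.2, 0.8, 0.0]
grip_width: 0.0601
finger_force: 0.0
[255.6057 205.3459   0.5664   0.2965   0.1892  59.6588  21.6501  21.7429]
[125.9851 263.5555   0.6511   0.219    0.189   31.6481  26.2381  52.7581]
now [0.5705 0.2981 0.2516] 201.7 q [-0.19  0.61 -0.6   1.52  0.37  1.12  1.08] t 42.3 F [-0.3 -0.8  0.6] w 0.0603
8 rows: -0.0001 -0.0000 0.0081 0 0 -0.03 | len mm 8.1
```

```bash
python3 -m crank '.06 .0007 0 .009 0 0 0;.06 .001 0 .009 0 0 0;.06 .001 0 .009 0 0 0;.06 0 0 .009 0 0 0;.06 0 0 .009 0 0 0;.06 0 0 .009 0 0 0;.06 0 0 .009 0 0 0;.06 0 0 .002 0 0 0';  python3 -m crank '0 0 0 0 0 0 0;0 0 0 0 0 0 0;0 0 0 0 0 0 0;0 0 0 0 0 0 0;0 0 0 0 0 0 0;0 0 0 0 0 0 0;0 0 0 0 0 0 0;0 0 0 0 0 0 0' 100;python3 -m crank '0 0 0 -.005 0 0 0;0 0 0 -.01 0 0 0;0 0 0 -.02 0 0 0;0 0 0 -.02 0 0 0;0 0 0 -.02 0 0 0;0 0 0 -.02 0 0 0;0 0 0 -.02 0 0 0;0 0 0 -.02 0 0 0'; python3 plan.py .4313 -.0308 .32 187.2 24
```

```text
clock: 43.0
position: [0.5674, 0.2969, 0.1846]
tool_rot: [-3.141, -0.002, -2.762]
force: [0.4, -1.3, 0.0]
grip_width: 0.0603
finger_force: 0.0
clock: 43.67
position: [0.5684, 0.2975, 0.1874]
tool_rot: [3.141, 0.002, -2.762]
force: [1.3, 0.1, 6.4]
grip_width: 0.02
finger_force: 99.0
clock: 44.33
position: [0.5676, 0.2972, 0.3233]
tool_rot: [3.141, 0.0, -2.762]
force: [-0.2, 0.4, -3.5]
grip_width: 0.0199
finger_force: 98.0
now [0.5676 0.2972 0.3233] 201.8 q [-0.18  0.54 -0.62  1.44  0.32  1.26  1.12] t 44.3 F [-0.2  0.4 -3.5] w 0.0199
24 rows: 0.0090 -0.0118 0.0001 0 0 0.61 | len mm 14.8
```

```bash
python3 -m crank '0 .0135 -.0177 0 0 0 .91;0 .0135 -.0177 0 0 0 .91;0 .0135 -.0177 0 0 0 .91;0 .0135 -.0177 0 0 0 .91;0 .0135 -.0177 0 0 0 .91;0 .0135 -.0177 0 0 0 .91;0 .0135 -.0177 0 0 0 .91;0 .0135 -.0177 0 0 0 .91' >/dev/null; python3 -m crank '0 .0135 -.0177 0 0 0 .91;0 .0135 -.0177 0 0 0 .91;0 .0135 -.0177 0 0 0 .91;0 .0135 -.0177 0 0 0 .91;0 .0135 -.0177 0 0 0 .91;0 .0135 -.0177 0 0 0 .91;0 .0135 -.0177 0 0 0 .91;0 .0135 -.0177 0 0 0 .91' >/dev/null; python3 -m crank '0 0 0 0 0 0 0;0 0 0 0 0 0 0;0 0 0 0 0 0 0;0 0 0 0 0 0 0;0 0 0 0 0 0 0;0 0 0 0 0 0 0;0 0 0 0 0 0 0;0 0 0 0 0 0 0'; python3 plan.py .4311 -.0309 .215 187.2 8
```

```text
clock: 46.33
position: [0.4326, -0.0309, 0.3215]
tool_rot: [3.141, -0.0, -3.015]
force: [-0.7, 0.7, -4.6]
grip_width: 0.0199
finger_force: 98.5
now [ 0.4326 -0.0309  0.3215] 187.2 q [ 0.41  0.16 -0.53  1.96  0.09  1.05  1.53] t 46.3 F [-0.7  0.7 -4.6] w 0.0199
8 rows: 0.0002 0.0000 0.0133 0 0 0.00 | len mm 13.3
```

```bash
python3 -m crank '0 .0013 0.0001 .02 0 0 0;0 0 0 .02 0 0 0;0 0 0 .02 0 0 0;0 0 0 .02 0 0 0;0 0 0 .015 0 0 0;0 0 0 .007 0 0 0;0 0 0 .004 0 0 0;0 0 0 0 0 0 0';python3 -m crank '0 0 0 .003 0 0 0;0 0 0 .003 0 0 0;0 0 0 .003 0 0 0;0 0 0 .003 0 0 0;0 0 0 .003 0 0 0;0 0 0 .003 0 0 0;0 0 0 .003 0 0 0;0 0 0 0 0 0 0'; python3 -m crank '0 0 0 .003 0 0 0;0 0 0 .003 0 0 0;0 0 0 .003 0 0 0;0 0 0 .003 0 0 0;0 0 0 .0025 0 0 0;0 0 0 0 0 0 0;0 0 0 0 0 0 0;0 0 0 0 0 0 3'
```

```text
clock: 47.0
position: [0.4312, -0.0311, 0.2154]
tool_rot: [3.141, -0.001, -3.016]
force: [-0.4, -0.3, -3.5]
grip_width: 0.0199
finger_force: 98.3
clock: 47.67
position: [0.431, -0.0312, 0.194]
tool_rot: [3.141, -0.001, -3.016]
force: [0.2, 0.6, -3.5]
grip_width: 0.0201
finger_force: 98.3
clock: 48.33
position: [0.4314, -0.0312, 0.1802]
tool_rot: [3.142, 0.0, -3.067]
force: [-0.9, -0.3, 4.7]
grip_width: 0.0201
finger_force: 99.6
```

```bash
python3 -m crank '0 0 0 0.001 0 0 6;0 0 0 0 0 0 6;0 0 0 0 0 0 6;0 0 0 0 0 0 6;0 0 0 0 0 0 6;0 0 0 0 0 0 6;0 0 0 0 0 0 6;0 0 0 0 0 0 6';python3 -m crank '0 0 0 0 0 0 6;0 0 0 0 0 0 6;0 0 0 0 0 0 6;0 0 0 0 0 0 6;0 0 0 0 0 0 6;0 0 0 0 0 0 6;0 0 0 0 0 0 4;0 0 0 0 0 0 0'; python3 -m crank '0 0 0 -.002 0 0 -1;0 0 0 -.003 0 0 0;0 0 0 -.002 0 0 0;0 0 0 0 0 0 0;.06 0 0 0 0 0 0;.06 0 0 0 0 0 0;.06 0 0 0 0 0 0;.06 0 0 0 0 0 0'; python3 -m crank '.06 0 0 -.01 0 0 0;.06 0 0 -.02 0 0 0;.06 0 0 -.02 0 0 0;.06 0 0 -.02 0 0 0;.06 0 0 -.02 0 0 0;.06 0 0 0 0 0 0;.06 0 0 0 0 0 0;.06 0 0 0 0 0 0'; python3 look.py; python3 crate.py; python3 plan.py .665 .231 .255 232.8 24 .665 .231 .255 52.8 20
```

```text
clock: 49.0
position: [0.4316, -0.0311, 0.1794]
tool_rot: [3.141, 0.001, 2.372]
force: [-0.3, 0.4, 4.5]
grip_width: 0.02
finger_force: 99.7
clock: 49.67
position: [0.4315, -0.0311, 0.1794]
tool_rot: [3.141, 0.0, 1.674]
force: [0.5, -0.8, 5.8]
grip_width: 0.0196
finger_force: 99.7
clock: 50.33
position: [0.4311, -0.0313, 0.186]
tool_rot: [-3.141, -0.0, 1.696]
force: [1.0, -0.6, -0.8]
grip_width: 0.0597
finger_force: 0.0
clock: 51.0
position: [0.4309, -0.0313, 0.2755]
tool_rot: [-3.141, -0.0, 1.696]
force: [0.0, -0.1, 0.0]
grip_width: 0.0598
finger_force: 0.0
[252.4372  42.2099   0.4136   0.0828   0.1882  52.201   21.2155  95.99  ]
[256.1071 197.813    0.4302  -0.0297   0.1884  59.6414  21.4873  97.0805]
[500.4948 202.6063   0.6325  -0.0112   0.1841  32.7555  14.3815 112.5311]
crate 570 ((466.3283386230469, -400.97271728515625), (198.52011108398438, 197.53128051757812), 77.00401306152344) 0.06783171710642277
now [ 0.4308 -0.0312  0.2753] 97.2 q [ 0.04  0.18 -0.12  2.04  0.03  0.92  0.03] t 51.1 F [-0.6 -0.2  1. ] w 0.0597
24 rows: -0.0076 0.0171 0.0008 0 0 -5.65 | len mm 18.7
20 rows: -0.0000 0.0000 -0.0000 0 0 9.00 | len mm 0.0
```

```bash
python3 plan.py .665 .229 .255 52.8 16
```

```text
now [ 0.4308 -0.0312  0.2753] 97.2 q [ 0.04  0.18 -0.12  2.04  0.03  0.92  0.03] t 51.1 F [-0.6 -0.2  1. ] w 0.0597
16 rows: 0.0197 0.0107 0.0013 0 0 2.78 | len mm 22.5
```

```bash
python3 -m crank '.06 .0197 .0107 .0013 0 0 2.78;.06 .0197 .0107 .0013 0 0 2.78;.06 .0197 .0107 .0013 0 0 2.78;.06 .0197 .0107 .0013 0 0 2.78;.06 .0197 .0107 .0013 0 0 2.78;.06 .0197 .0107 .0013 0 0 2.78;.06 .0197 .0107 .0013 0 0 2.78;.06 .0197 .0107 .0013 0 0 2.78' >/dev/null; python3 -m crank '.06 .0197 .0107 .0013 0 0 2.78;.06 .0197 .0107 .0013 0 0 2.78;.06 .0197 .0107 .0013 0 0 2.78;.06 .0197 .0107 .0013 0 0 2.78;.06 .0197 .0107 .0013 0 0 2.78;.06 .0197 .0107 .0013 0 0 2.78;.06 .0197 .0107 .0013 0 0 2.78;.06 .0197 .0107 .0013 0 0 2.78' >/dev/null;  python3 -m crank '.06 0 0 0 0 0 0;.06 0 0 0 0 0 0;.06 0 0 0 0 0 0;.06 0 0 0 0 0 0;.06 0 0 0 0 0 0;.06 0 0 0 0 0 0;.06 0 0 0 0 0 0;.06 0 0 0 0 0 0'; python3 look.py;  python3 plan.py .665 .229 .187 52.8 8
```

```text
clock: 53.1
position: [0.666, 0.2279, 0.2555]
tool_rot: [3.141, -0.0, 0.92]
force: [0.4, 0.3, 0.1]
grip_width: 0.0599
finger_force: 0.0
[253.4353 205.5223   0.6651   0.2309   0.1892  60.2064  21.6395  52.7232]
[384.4138 378.5369   0.6554   0.0039   0.1708  27.099   13.2298 142.5979]
now [0.666  0.228  0.2554] 52.7 q [-0.4   0.65 -0.02  1.36  0.01  1.13 -1.08] t 53.1 F [0.1 0.6 0.2] w 0.0598
8 rows: 0.0000 -0.0002 0.0086 0 0 -0.01 | len mm 8.6
```

```bash
python3 -m crank '.06 0 -.0012 .009 0 0 0;.06 0 -.0012 .009 0 0 0;.06 0 0 .009 0 0 0;.06 0 0 .009 0 0 0;.06 0 0 .009 0 0 0;.06 0 0 .009 0 0 0;.06 0 0 .009 0 0 0;.06 0 0 .005 0 0 0';  python3 -m crank '0 0 0 0 0 0 0;0 0 0 0 0 0 0;0 0 0 0 0 0 0;0 0 0 0 0 0 0;0 0 0 0 0 0 0;0 0 0 0 0 0 0;0 0 0 0 0 0 0;0 0 0 0 0 0 0' 100;python3 -m crank '0 0 0 -.005 0 0 0;0 0 0 -.01 0 0 0;0 0 0 -.02 0 0 0;0 0 0 -.02 0 0 0;0 0 0 -.02 0 0 0;0 0 0 -.02 0 0 0;0 0 0 -.03 0 0 0;0 0 0 -.03 0 0 0'; python3 plan.py .50 .08 .34 120 10  .4464 -.1503 .33 187.2 14
```

```text
clock: 53.82
position: [0.6637, 0.2293, 0.1856]
tool_rot: [-3.141, 0.001, 0.92]
force: [0.6, 0.5, 0.4]
grip_width: 0.0603
finger_force: 0.0
clock: 54.48
position: [0.6646, 0.2295, 0.1881]
tool_rot: [3.141, -0.001, 0.92]
force: [0.8, 0.0, 5.6]
grip_width: 0.0199
finger_force: 98.9
clock: 55.15
position: [0.6635, 0.2294, 0.3438]
tool_rot: [-3.141, 0.001, 0.92]
force: [1.1, 0.6, -3.0]
grip_width: 0.02
finger_force: 98.0
now [0.6635 0.2294 0.3438] 52.7 q [-0.41  0.59 -0.02  1.24  0.01  1.31 -1.07] t 55.1 F [ 1.1  0.6 -3. ] w 0.02
10 rows: -0.0178 -0.0153 0.0004 0 0 -6.73 | len mm 23.5
14 rows: -0.0048 -0.0172 0.0007 0 0 -4.80 | len mm 17.9
```

```bash
python3 -m crank '0 -.0178 -.0153 0 0 0 -6.73;0 -.0178 -.0153 0 0 0 -6.73;0 -.0178 -.0153 0 0 0 -6.73;0 -.0178 -.0153 0 0 0 -6.73;0 -.0178 -.0153 0 0 0 -6.73;0 -.0178 -.0153 0 0 0 -6.73;0 -.0178 -.0153 0 0 0 -6.73;0 -.0178 -.0153 0 0 0 -6.73' >/dev/null; python3 -m crank '0 -.0178 -.0153 0 0 0 -6.73;0 -.0178 -.0153 0 0 0 -6.73;0 -.0048 -.0172 .0005 0 0 -4.8;0 -.0048 -.0172 .0005 0 0 -4.8;0 -.0048 -.0172 .0005 0 0 -4.8;0 -.0048 -.0172 .0005 0 0 -4.8;0 -.0048 -.0172 .0005 0 0 -4.8;0 -.0048 -.0172 .0005 0 0 -4.8' >/dev/null; python3 -m crank '0 -.0048 -.0172 .0005 0 0 -4.8;0 -.0048 -.0172 .0005 0 0 -4.8;0 -.0048 -.0172 .0005 0 0 -4.8;0 -.0048 -.0172 .0005 0 0 -4.8;0 -.0048 -.0172 .0005 0 0 -4.8;0 -.0048 -.0172 .0005 0 0 -4.8;0 -.0048 -.0172 .0005 0 0 -4.8;0 -.0048 -.0172 .0005 0 0 -4.8' >/dev/null;  python3 -m crank '0 0 0 .002 0 0 0;0 0 0 .002 0 0 0;0 0 0 .002 0 0 0;0 0 0 0 0 0 0;0 0 0 0 0 0 0;0 0 0 0 0 0 0;0 0 0 0 0 0 0;0 0 0 0 0 0 0'; python3 plan.py .4464 -.1504 .216 187.2 8
```

```text
clock: 57.82
position: [0.4465, -0.1493, 0.3294]
tool_rot: [-3.141, 0.0, -3.015]
force: [0.6, -0.3, -2.8]
grip_width: 0.0199
finger_force: 98.4
now [ 0.4465 -0.1493  0.3294] 187.2 q [ 0.36  0.19 -0.19  1.88  0.04  1.07  1.85] t 57.8 F [ 0.6 -0.3 -2.8] w 0.0199
8 rows: 0.0000 -0.0001 0.0142 0 0 0.00 | len mm 14.2
```

```bash
python3 -m crank '0 0 -.0011 .02 0 0 0;0 0 0 .02 0 0 0;0 0 0 .02 0 0 0;0 0 0 .02 0 0 0;0 0 0 .02 0 0 0;0 0 0 .009 0 0 0;0 0 0 .004 0 0 0;0 0 0 0 0 0 0';python3 -m crank '0 0 0 .003 0 0 0;0 0 0 .003 0 0 0;0 0 0 .003 0 0 0;0 0 0 .003 0 0 0;0 0 0 .003 0 0 0;0 0 0 .003 0 0 0;0 0 0 .003 0 0 0;0 0 0 0 0 0 0'; python3 -m crank '0 0 0 .003 0 0 0;0 0 0 .003 0 0 0;0 0 0 .003 0 0 0;0 0 0 .003 0 0 0;0 0 0 .003 0 0 0;0 0 0 0 0 0 0;0 0 0 0 0 0 0;0 0 0 0 0 0 3'
```

```text
clock: 58.48
position: [0.4465, -0.1505, 0.216]
tool_rot: [3.141, -0.001, -3.016]
force: [0.3, 0.4, -2.4]
grip_width: 0.0198
finger_force: 98.3
clock: 59.15
position: [0.4463, -0.1505, 0.1947]
tool_rot: [3.141, -0.001, -3.016]
force: [0.6, -0.8, -2.2]
grip_width: 0.0202
finger_force: 98.3
clock: 59.82
position: [0.4468, -0.1506, 0.1804]
tool_rot: [-3.141, 0.001, -3.067]
force: [0.0, 0.3, 5.4]
grip_width: 0.0198
finger_force: 99.6
```

```bash
python3 -m crank '0 0 0 0.001 0 0 6;0 0 0 0 0 0 6;0 0 0 0 0 0 6;0 0 0 0 0 0 6;0 0 0 0 0 0 6;0 0 0 0 0 0 6;0 0 0 0 0 0 6;0 0 0 0 0 0 6';python3 -m crank '0 0 0 0 0 0 6;0 0 0 0 0 0 6;0 0 0 0 0 0 6;0 0 0 0 0 0 6;0 0 0 0 0 0 6;0 0 0 0 0 0 6;0 0 0 0 0 0 4;0 0 0 0 0 0 0'; python3 -m crank '0 0 0 -.002 0 0 -1;0 0 0 -.003 0 0 0;0 0 0 -.002 0 0 0;0 0 0 0 0 0 0;.06 0 0 0 0 0 0;.06 0 0 0 0 0 0;.06 0 0 0 0 0 0;.06 0 0 0 0 0 0'; python3 -m crank '.06 0 0 -.01 0 0 0;.06 0 0 -.02 0 0 0;.06 0 0 -.02 0 0 0;.06 0 0 -.02 0 0 0;.06 0 0 -.02 0 0 0;.06 0 0 0 0 0 0;.06 0 0 0 0 0 0;.06 0 0 0 0 0 0'; python3 look.py; python3 - <<'E'
from meas import *
f=cam('top');b=cam('scene');save('m3.png',np.hstack([cv2.resize(x['pixels'],(400,300)) for x in(f,b)]))
for ff in (f,b):
  for z in ((.12,.145),(.165,.205)):
    for q in bars(ff,*z): print(np.round(q[2:],3))
E
python3 crate.py
```

```text
clock: 60.48
position: [0.4469, -0.1507, 0.1795]
tool_rot: [3.141, 0.001, 2.372]
force: [0.2, -0.5, 7.0]
grip_width: 0.0203
finger_force: 99.7
clock: 61.15
position: [0.4469, -0.1506, 0.1795]
tool_rot: [3.141, 0.0, 1.674]
force: [0.1, -1.0, 6.3]
grip_width: 0.0195
finger_force: 99.7
clock: 61.82
position: [0.4464, -0.1505, 0.1861]
tool_rot: [-3.141, -0.0, 1.697]
force: [1.4, 0.6, -0.7]
grip_width: 0.0599
finger_force: 0.0
clock: 62.48
position: [0.4464, -0.1504, 0.2762]
tool_rot: [-3.141, -0.0, 1.697]
force: [-1.1, 0.7, -0.2]
grip_width: 0.0601
finger_force: 0.0
[256.0569  41.9703   0.4313  -0.0357   0.1882  51.5527  21.255   97.1676]
[256.4982 197.045    0.4459  -0.1487   0.1884  59.0744  21.5698  96.3857]
[ 7.7300e-01 -2.3000e-02  1.2900e-01  5.4340e+01  1.9794e+01  8.8003e+01]
[ 5.03000e-01 -4.56000e-01  1.34000e-01  5.94550e+01  2.25190e+01
  1.75194e+02]
[3.37000e-01 6.38000e-01 1.30000e-01 1.98610e+02 1.27140e+01 1.68789e+02]
[ 0.266  0.223  0.129 57.574 22.313  7.095]
[ 6.80000e-02 -3.00000e-03  1.37000e-01  1.42662e+02  4.12030e+01
  8.98340e+01]
[ 6.4800e-01 -1.1000e-02  1.9
[... 930 characters left out ...]
 0.23   0.131 65.797 20.752  8.091]
[ 7.7800e-01 -1.8000e-02  1.3000e-01  6.4139e+01  2.6663e+01  8.4151e+01]
[-1.99000e-01 -1.55200e+00  1.75000e-01  4.76380e+02  1.47798e+02
  1.78877e+02]
[-1.10100e+00  3.07000e-01  1.70000e-01  3.64894e+02  1.39538e+02
  1.11899e+02]
[3.70000e-02 3.20000e-02 1.94000e-01 1.91362e+02 1.06201e+02 1.26646e+02]
[ 0.453 -0.145  0.187 64.553 33.089 96.88 ]
[ 4.38000e-01 -2.60000e-02  1.88000e-01  6.13610e+01  3.50840e+01
  1.03847e+02]
[4.2100e-01 9.2000e-02 1.8900e-01 6.0563e+01 3.7398e+01 1.0356e+02]
[ 6.5300e-01 -5.0000e-03  1.9000e-01  4.1336e+01  2.9711e+01  3.0218e+01]
crate 0 ((0.0, 0.0), (0.0, 0.0), 0.0) nan
  return _methods._mean(a, axis=axis, dtype=dtype,
  ret = ret.dtype.type(ret / rcount)
```

View pics/m3.png

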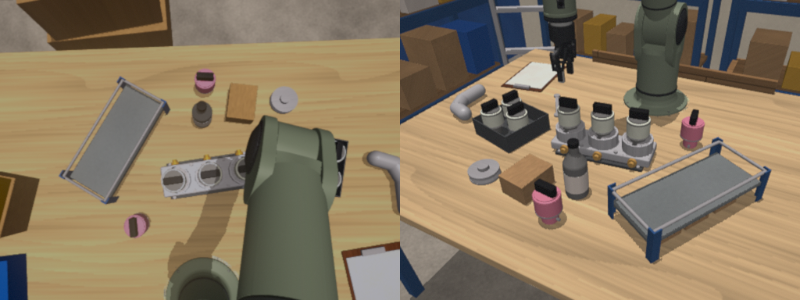

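The scene view shows the three fresh cartridges in the head (right inset: bars at (567,103), (602,107) and (638,117)), the three used ones in the crate, and the shelf empty. I move back over the middle socket to re-check the bar angles and heights.

```bash
python3 -m crank '.06 .02 0 -.01 0 0 0;.06 .02 0 -.01 0 0 0;.06 .02 0 -.01 0 0 0;.06 .02 0 -.01 0 0 0;.06 .02 0 -.01 0 0 0;.06 .02 0 -.01 0 0 0;.06 0.02 0 0 0 0 0;.06 .02 0 0 0 0 0' >/dev/null; python3 -m crank '.06 .02 0 0 0 0 0;.06 .02 0 0 0 0 0;.06 0 0 0 0 0 0;.06 0 0 0 0 0 0;.06 0 0 0 0 0 0;.06 0 0 0 0 0 0;.06 0 0 0 0 0 0;.06 0 0 0 0 0 0'; python3 - <<'E'
from meas import *
f=cam('wrist')
for q in bars(f): print(np.round(q[2:],4))
P=cloud(f); print([round(float(np.nanmedian(P[...,2][(abs(P[...,0]-x)<.02)&(abs(P[...,1]-y)<.036)&(P[...,2]>.14)&(P[...,2]<.17)])),4) for x,y in((.416,.088),(.431,-.031),(.4465,-.15))])
save('m4.png',cv2.resize(f['pixels'],(640,480)))
E
python3 crate.py
```

```text
clock: 64.02
position: [0.4215, 0.0473, 0.3362]
tool_rot: [-3.142, 0.0, 1.696]
force: [0.0, 0.3, -1.0]
grip_width: 0.0599
finger_force: 0.0
[4.12700e-01 8.77000e-02 1.88300e-01 5.78530e+01 2.17102e+01 9.73456e+01]
[ 4.29900e-01 -2.85000e-02  1.88500e-01  6.15322e+01  2.14171e+01
  9.71283e+01]
[ 6.442000e-01 -6.700000e-03  1.893000e-01  3.832710e+01  3.039160e+01
  1.453385e+02]
[ 0.4432 -0.1255  0.1881 23.7033 20.6385 97.1293]
[0.1581, 0.1582, 0.1582]
crate 581 ((466.031005859375, -401.43841552734375), (199.0313262939453, 196.81546020507812), 77.15547943115234) 0.06800018430280519
```

View pics/m4.png

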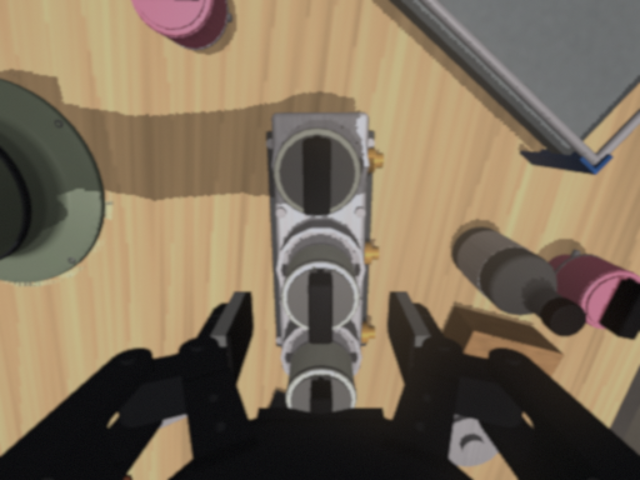

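The wrist view shows all three bars in line with the head (bars at (317,175), (320,305) and (321,390)). Caps are level at 0.158 m and the bars lie at about 97°, as the locked used ones did. I hand in.

```bash
python3 -c "
from workcell import bot; print(bot.job_done())"
```

```text
the job is handed in; nothing more can be done
None
```

Job handed in, verdict not shown: three fresh cartridges look locked (heights and bar angles checked by camera), three used ones are in the crate, and the bottle, pulley and carton look unmoved.

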